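# Close a forge mouth with a firebrick and hold its air gate at the mark

## Robot

A 6-joint arm with a two-finger parallel gripper is mounted at the origin on the work surface. World frame = base frame: x ahead of the robot, y to its left, z up, the work surface at z = 0. Lengths are in m, angles in degrees, forces in N, time in s.
With the tool pointing down it reaches from about 0.325 to 0.775 m from the base axis. Payload 5.5 kg.
Tool frame: the origin (TCP) lies on the mounting face of the last link; the fingertips stand 182 mm ahead of it and the grasp point (between the pads) lies 163 mm ahead of it (robot.tcp_to_tips is the z of the fingertips in the tool frame, in m); z points along the fingers, y is the direction in which the jaws open and shut (so a half turn about z gives the same grasp; the last joint's range is limited). The gripper opens to 88 mm and grips with 3 to 60 N. Pads are 20 mm wide; open, the fingers measure 115 mm over their backs; the gripper's body (75 mm by 178 mm) begins 61 mm behind the grasp point.
Start: joints at [-75.9, 5.22, 70.514, -0, 104.267, -3.249], TCP at [0.179, -0.573, 0.405] pointing down, gripper open.
Joint ranges: [-164.24, 164.24], [-49.07, 125.15], [9.68, 141.18], [-86.29, 266.29], [3.28, 154.24], [-151.56, 151.56]. Speed limits (degrees/s): [147.25, 147.25, 172.46, 180, 180, 180].

## Interface

Orientations are given as a 3x3 rotation matrix whose columns are the frame's x, y, z axes.
In Python, from workcell import sensors, optics, order, robot gives the robot as it stands.
- The arm moves only by the tool play_rows, never from a script. Its arguments are lists of equal length, an entry for each row: "grip": the closure, from 0 (fully open) to 1 (shut); "offset": the shift along the tool's x, y, z in m, a list of three; "turn": the turn, a rotation vector about the tool's x, y, z in rad, a list of three. In form: {"grip": [grip, ...], "offset": [[x, y, z], ...], "turn": [[rx, ry, rz], ...]}. A call has 1 to 8 rows; each row is the pose to reach, as a shift and turn from the pose measured when the call began, along the tool's axes at that moment; what a row does not reach only later rows make up. A row lasts 1/12 s, in which the tool goes at most 41.7 mm and 7.16 degrees, less where a joint would pass 70% of its speed; a pose out of reach is approached as far as the arm can. A call with a gripper value outside its range is refused whole. The fingers move at their own pace and stop on an object; "squeeze" is the grip in N (left out, the last holds). Time passes only in rows, so rows that repeat a pose let the fingers close. It gives the time, the measured TCP pose, the force and the opening at its end, in the units of the state.
- sensors.get_obs(): the state, without advancing time (a new reading comes with each control period).
- optics.capture(name): name is "scene" or "side" or "wrist"; returns the picture (400x640x3 uint8, red, green, blue); there is no depth.
- optics.camera_model(name): a dict with "fx", "fy", "cx", "cy" (pixels), "position" and "orientation" of the camera in the world. Camera axes: x right, y up, looking along -z (the intrinsics and any distortion apply to the point x, -y, -z); pixel columns grow to the right and rows downward; lengths in m; the calibration is good to about 2 mm. A picture is of the moment at which its call begins: read the wrist's pose just before it. camera_model takes no time and is no camera call; for the wrist camera it gives the pose at the moment of the call.
- order.job_done(): hands the job in, once; it reports no verdict.
Trained networks look in the newest picture that a camera, given by its name, has taken for a name from the list of things; names that differ only in an ending like _2 or _b are one class to them, and where a whole thing is asked for, a point or a joint stands for the part that bears it (a point fixed in the world has none). Each returns a list of dicts, best first, with "p" (0 to 1); they miss things now and then, are a little off and sometimes report something else, mostly with a low value. They report only what shows in the picture. A call takes as long as a camera call. They do not tell look-alikes from the thing itself.
- optics.outline_of(camera, label): "mask" (400x640 bool, what is visible of it).
- optics.place_of(camera, label): "at" ([x, y, z] in m, in world coordinates, good to about 4 mm: a listed point, or the origin of a listed thing).
The state is a dict: "time_s": time; "joint_positions": joint angles; "joint_vel": joint speeds; "joint_torque": joint torques, N m; "tcp_pos": TCP position; "tool_rot": TCP orientation; "force": force on the tool from outside, world axes, zero at the start; "ft_torque": the same for the moment, N m; "finger_gap": finger opening in m.
Only numpy, scipy, OpenCV 4.12 (cv2) and the standard library are available. Lean on these libraries where they do the work, as an engineer would, in place of code of your own. Each camera call takes 0.05 s, during which the arm holds its last target.

## Task

Get the small forge ready for its air purge before lighting: lift the firebrick out of its rest, set it down gently on the porch, upright on its long thin edge, centred and square across the mouth and within 50 mm of it, and let go of it. Then draw the spring-closed air gate out by its upright blue knob until the yellow pointer stands over the red rider, and finish while still holding it there - let go and it shuts. Leave the tools, tin and stock on the bench where they lie.

Things in the scene. Friction and masses are not known exactly. Their poses are not given: they have to be found in the camera images.
- forge: bench forge with its air pipe, gate and fan, one rigid fixed assembly at a random place and yaw. Dark box shell 200 (x) x 240 (y) mm, top 185 mm above the bench (band bolts 193), with a cream-lined mouth 110 wide x 70 high in its -y end. Origin on the bench below the middle of the mouth's face; x along the face, y into the forge, z up
- mouth (a point): middle of the mouth's lower edge, on the forge's front face at porch level, 80 mm above the bench; axes as forge (mouth looks to -y). The porch is a level steel plate 260 mm in x, 115 mm in y from the front face, top at this height. The front face rises 105 mm above the porch
- gate_housing (a point): middle of the green square flanges of the air gate (100 x 100 mm, 26 mm along the pipe), at forge x 165, y -200, z 120 mm. The 50 mm steel pipe runs through it along the forge's y, to the forge on one side and on the other to a green fan, centred 170 mm further towards -y and up to 150 mm high; axes as forge
- brick: cream insulating firebrick 32 x 230 x 114 mm, 0.4 to 0.6 kg. Origin at its centre; own x through the 32 mm thickness, y along the 230, z across the 114 (z is up when it stands on a long thin edge). At first it leans in its rest, top edge towards the robot: z 30 degrees from vertical, origin 88 mm above the bench. Its upper 40 mm is free on both faces, more between the rest's arms
- rest: fixed rust-brown steel rest the brick leans in: two bent flat-bar arms 25 mm wide, 75 mm either side of the middle, behind the brick's robot-side face up to 72 mm from its foot, each with a ledge and a 10 mm lip at the foot. Origin on the bench below the foot of that face; y along the brick, z up
- gate (a joint): air gate slide, m: 0 shut, grows as it is drawn out along the forge's -x; stop at 0.080. A spring pulls it shut with about 3 N at 0, rising 1.1 N per cm (7 to 10 N at the mark)
- gate_knob (a point): upright round blue knob on the end of the gate slide, 21 mm in diameter, 50 mm tall, this point at the centre of its foot, 149 mm above the bench; axes as forge. Shut, its axis is 65 mm in front of the gate housing's face; it moves along the forge's -x. Only its 26 x 22 mm block and the pointer, both below its foot, are near it
- pointer (a point): middle of the yellow pointer's tip part, 36 mm to the forge's -y side of the knob's axis and moving with it, over the white graduated strip; 137 mm above the bench
- rider: red rider clamped on the white strip: the mark. 12 mm wide along the strip, 26 mm across, top 132 mm above the bench; origin at its centre, axes as forge. It lies 35 to 60 mm to the forge's -x of the shut gate's pointer. The gate is at the mark when pointer and rider have the same x in forge axes
- hammer: hammer lying on the bench, 300 mm long, origin mid underside; bystander
- wire_brush: wooden wire brush lying on its side, 230 x 38 x 28 mm; bystander
- flux_tin: small pale grey round tin with a white lid, 60 mm in diameter, 35 mm high, origin at the centre of its underside; bystander
- blade: forged knife blank lying flat, 330 mm long, 4 mm thick; bystander
- tongs: black forging tongs lying flat, 340 mm long; bystander
- bar_stock: rusty square bar 160 x 16 x 16 mm; bystander
There are look-alikes about, which are no part of the job. Leave any turquoise look-alike of the brick alone.

How it is judged:
By the outcome, as a careful person would: the job done as asked, in the order asked, and still so for the second after the job is handed in, while the arm keeps its last pose, push and grip.
It also fails if it takes over 64 s, if anything falls off the work surface, if the arm or the gripper's body presses on something with over 40 N, if the wrist force passes 120 N, or if a joint passes its speed limit or range.

## Working session

There is one attempt and no reset: what is moved stays moved. The work goes in short steps, Python scripts to look and compute and a tool call to move; the robot and the scene stay as the last step left them, time stands still between calls to the robot, and variables do not carry over. Pictures are saved under pics/ and viewed, and the job is handed in when it is done.

Besides the shell and the picture viewer there is one more tool, called after "Call:" by a JSON object that holds its "op" and its "data", one argument or row to a line. play_rows: Moves the arm, as the interface text tells. Its arguments: {"type":"object","properties":{"grip":{"type":"array","items":{"type":"number"}},"offset":{"type":"array","items":{"type":"array","items":{"type":"number"}}},"turn":{"type":"array","items":{"type":"array","items":{"type":"number"}}},"squeeze":{"type":"number"}},"required":["grip","offset","turn"]}

```bash
ls; mkdir -p pics; python3 - <<'E'
from workcell import sensors, optics, order, robot
import cv2, numpy as np
print(sensors.get_obs())
print([a for a in dir(robot) if a[0]!='_'])
for n in ("scene","side","wrist"):
    im=optics.capture(n); cv2.imwrite(f"pics/{n}0.png",im[:,:,::-1])
    m=optics.camera_model(n); print(n,m)
    for l in ("forge","mouth","gate_housing","brick","rest","gate_knob","pointer","rider","flux_tin","hammer"):
        r=optics.place_of(n,l); print(l,[(np.round(d["at"],3).tolist(),round(d["p"],2)) for d in r])
print(sensors.get_obs()["time_s"])
E
```

```text
pics
{'time_s': 0.0, 'joint_positions': array([-7.58995501e+01,  5.26242353e+00,  7.05805373e+01, -1.68422205e-03,
        1.04265214e+02, -3.24871763e+00]), 'joint_vel': array([ 0.08861005, -0.02951163,  0.10146505, -0.06370747, -0.11507543,
        0.00446562]), 'joint_torque': array([ 6.94934151e-04, -4.46454906e+01, -4.06444216e+01,  6.96824910e-02,
        2.93761538e-02, -1.30848548e-04]), 'tcp_pos': array([ 0.17892422, -0.57276296,  0.40352693]), 'tool_rot': array([[ 9.54507431e-01,  2.98186731e-01, -4.87589292e-04],
       [ 2.98187119e-01, -9.54505691e-01,  1.82417145e-03],
       [ 7.85369676e-05, -1.88657805e-03, -9.99998217e-01]]), 'force': array([-0.32701538,  0.78596626, -0.15160092]), 'ft_torque': array([-0.01157123,  0.00309588,  0.0249314 ]), 'finger_gap': 0.08787548200152302}
['MotionError', 'tcp_to_tips']
scene {'fx': 517.5550321512565, 'fy': 517.5550321512565, 'cx': 316.9014162026596, 'cy': 196.92035407737052, 'position': array([0.87076057, 0.53154629, 1.32470312]), 'orientation': array([[-0.85480773, -0.43511326,  0.28280771],
       [ 0.51889612, -0.70918479,  0
[... 1150 characters left out ...]
284, 0.004], 0.75), ([0.404, -0.296, 0.088], 0.29)]
gate_knob [([0.547, 0.076, 0.145], 0.65)]
pointer [([0.548, 0.046, 0.138], 0.73)]
rider []
flux_tin []
hammer [([0.596, -0.52, -0.001], 0.73)]
wrist {'fx': 317.44639329922734, 'fy': 317.44639329922734, 'cx': 318.2033946378998, 'cy': 203.111432776377, 'position': array([ 0.25877594, -0.54905392,  0.38491913]), 'orientation': array([[ 2.97144854e-01,  9.10759925e-01,  2.86742559e-01],
       [-9.54832383e-01,  2.83503387e-01,  8.89997147e-02],
       [-2.35113267e-04, -3.00236888e-01,  9.53864642e-01]])}
forge []
mouth []
gate_housing []
brick [([0.162, -0.301, 0.018], 0.55)]
rest []
gate_knob []
pointer []
rider []
flux_tin []
hammer []
1.65
```

View pics/scene0.png

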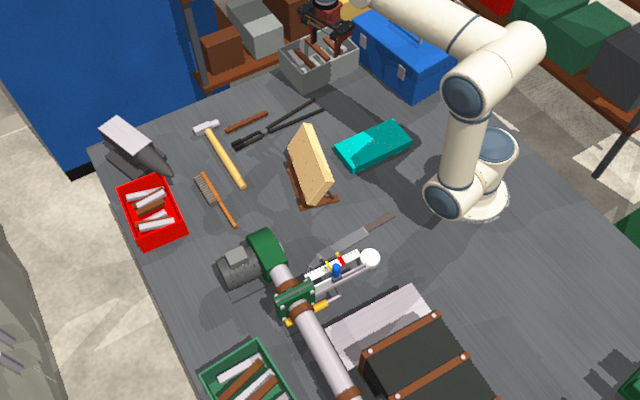

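View pics/side0.png

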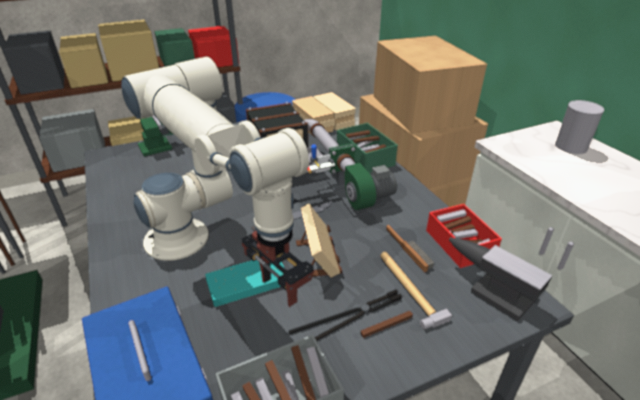

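View pics/wrist0.png

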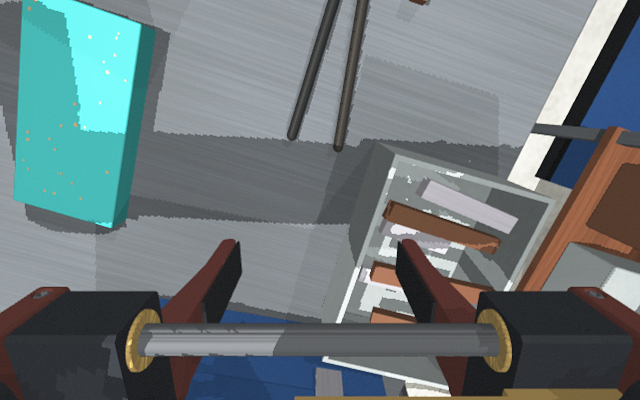

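Scene picture: the cream brick leans in its rest at about (310,165). The turquoise look-alike lies at (373,145), and the cream blocks on the shelves are outside the work area. The blue knob is at (336,268), the yellow pointer near (328,268), the red rider near (341,261) and the tin at (370,258). Next I'll refine the poses.

```bash
cat > h.py <<'E'
import numpy as np, cv2, json
from scipy.spatial.transform import Rotation as Ro
def proj(m,P):
    P=np.atleast_2d(P); c=(P-m["position"])@m["orientation"]
    x,y,z=c[:,0],-c[:,1],-c[:,2]
    return np.c_[m["fx"]*x/z+m["cx"], m["fy"]*y/z+m["cy"]]
def ray_z(m,u,v,z):
    d=np.array([(u-m["cx"])/m["fx"],-(v-m["cy"])/m["fy"],-1.]); d=m["orientation"]@d
    t=(z-m["position"][2])/d[2]; return m["position"]+t*d
def box(c,R,s):
    g=np.array([[a,b,d] for a in(-.5,.5) for b in(-.5,.5) for d in(-.5,.5)])*s
    return g@R.T+c
def brickR(yaw,lean=30):
    # yaw: direction (deg) of own y, lean towards robot side (-x_rot)
    t=np.radians(yaw); y=np.array([np.cos(t),np.sin(t),0]); n=np.array([np.sin(t),-np.cos(t),0]) # y x z = n
    l=np.radians(lean); z=np.cos(l)*np.array([0,0,1.])-np.sin(l)*n
    x=np.cross(y,z); return np.c_[x,y,z]
def fpt(px,py,yaw,p):
    t=np.radians(yaw); c,s=np.cos(t),np.sin(t); p=np.atleast_2d(p)
    return np.c_[px+c*p[:,0]-s*p[:,1],py+s*p[:,0]+c*p[:,1],p[:,2]]
E
python3 - <<'E'
from workcell import sensors, optics
from h import *
from scipy.optimize import minimize
out={}
for n in ("scene","side"):
    im=optics.capture(n); m=optics.camera_model(n)
    out[n]=im
    r=optics.outline_of(n,"brick")
    for i,d in enumerate(r): 
        ys,xs=np.nonzero(d["mask"]); print(n,d["p"],d["mask"].sum(),xs.mean(),ys.mean())
        np.save(f"pics/bm_{n}{i}.npy",d["mask"])
    np.save(f"pics/im_{n}.npy",im)
im=out["scene"]
cv2.imwrite("pics/c1.png",cv2.resize(im[220:400,190:500],None,fx=2.5,fy=2.5,interpolation=cv2.INTER_CUBIC)[:,:,::-1])
cv2.imwrite("pics/c2.png",cv2.resize(im[100:230,260:400],None,fx=4,fy=4,interpolation=cv2.INTER_CUBIC)[:,:,::-1])
E
```

```text
scene 0.93 2114 309.6348155156102 163.89120151371807
scene 0.92 2310 371.93030303030304 144.9
side 0.92 1331 319.69947407963934 241.39894815927875
side 0.87 2103 239.4222539229672 282.3875416072278
```

View pics/c1.png

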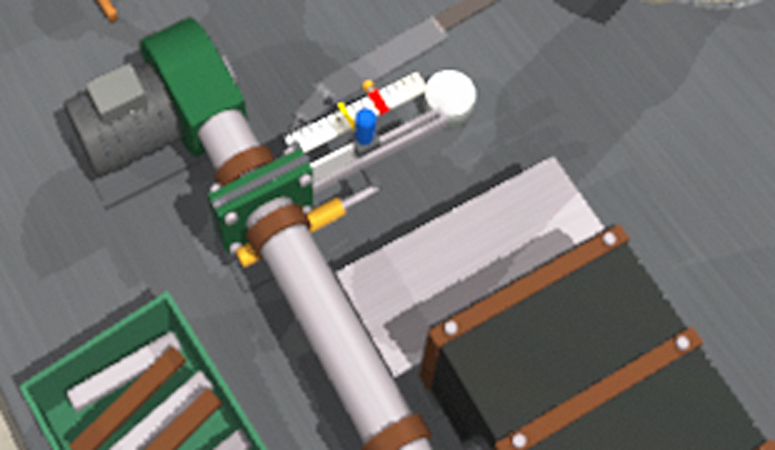

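View pics/c2.png

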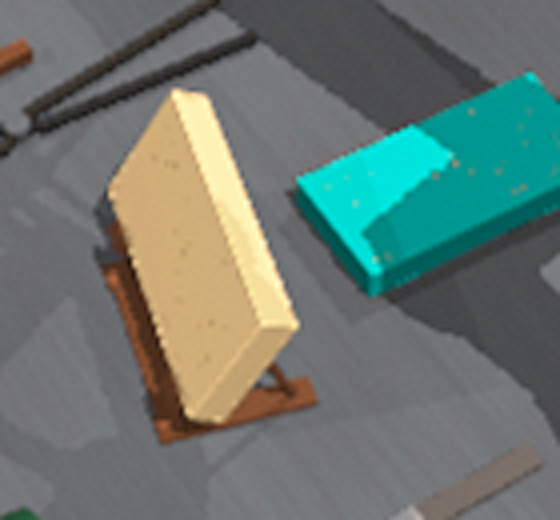

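```bash
python3 - <<'E'
from workcell import optics
from h import *
from scipy.optimize import minimize
S=np.array([.032,.230,.114])
ms={n:optics.camera_model(n) for n in("scene","side")}
mk={"scene":np.load("pics/bm_scene0.npy"),"side":np.load("pics/bm_side0.npy")}
# refine mask with colour: just use network mask
def hullpts(m,c,R):
    return cv2.convexHull(proj(m,box(c,R,S)).astype(np.float32))
def cost(p,names=("scene",)):
    c=np.array([p[0],p[1],p[2] if len(p)>3 else .088]); R=brickR(p[-1]); e=0
    for n in names:
        h=hullpts(ms[n],c,R)
        cn=max(cv2.findContours(mk[n].astype(np.uint8),cv2.RETR_EXTERNAL,cv2.CHAIN_APPROX_NONE)[0],key=len)[:,0,:]
        d=np.array([cv2.pointPolygonTest(h,(float(a),float(b)),True) for a,b in cn])-0.4
        e+=np.mean(np.minimum(np.abs(d),3)**2)
    return e
for y0 in (60,75,90,105):
  for s in(0,180):
    r=minimize(cost,[.404,-.297,y0+s],method="Nelder-Mead",options=dict(initial_simplex=[[.404,-.297,y0+s],[.41,-.297,y0+s],[.404,-.29,y0+s],[.404,-.297,y0+s+8]]))
    print(y0+s,r.x,r.fun)
E
```

```text
60 [ 0.40665487 -0.29744942 75.02737376] 0.970602364336225
240 [  0.40433166  -0.28520095 241.69564981] 5.372077944887881
75 [ 0.40664923 -0.29744319 75.02828776] 0.9705975715971454
255 [  0.42518596  -0.26239923 253.95248245] 5.240362040654061
90 [ 0.40665436 -0.29743685 75.0278829 ] 0.9706035031343485
270 [  0.40573747  -0.2943027  272.1204213 ] 7.62797416494447
105 [ 0.40664055 -0.29745037 75.02842883] 0.9706030385663597
285 [  0.40573796  -0.29430531 272.12221966] 7.627973926508909
```

```bash
python3 - <<'E'
from workcell import optics
from h import *
from scipy.optimize import least_squares
S=np.array([.032,.230,.114]); B=([.4066,-.2974,.088],75.0)
ms={n:optics.camera_model(n) for n in("scene","side")}
# forge fit: clicked points in scene crop c1 (x/2.5+190,y/2.5+220)
cl={( -.130,-.115,.080):(555,157),(.130,-.115,.080):(340,270),(.130,0,.08):(398,377),(-.13,0,.08):(607,232)}
P=np.array(list(cl)); U=np.array(list(cl.values()))/2.5+[190,220]
f=lambda p:(proj(ms["scene"],fpt(p[0],p[1],p[2],P))-U).ravel()
r=least_squares(f,[.511,.283,-3]); print("porch fit",r.x,np.round(r.fun,1))
fx=r.x
ov={}
for n in ms:
    im=np.load(f"pics/im_{n}.npy").copy(); k=3
    im=cv2.resize(im,None,fx=k,fy=k,interpolation=cv2.INTER_CUBIC)
    q=lambda P:np.int32(np.round((proj(ms[n],P)+.5)*k-.5))
    def wire(c,R,s,col):
        a=q(box(np.array(c),R,s)); 
        for i in range(8):
            for b in(1,2,4):
                if not i&b: cv2.line(im,tuple(map(int,a[i])),tuple(map(int,a[i|b])),col,1)
    wire(B[0],brickR(B[1]),S,(255,0,255))
    t=np.radians(fx[2]);R=np.array([[np.cos(t),-np.sin(t),0],[np.sin(t),np.cos(t),0],[0,0,1]])
    F=lambda p:fpt(*fx,p)[0]
    wire(F([0,.12,.0925]),R,[.2,.24,.185],(0,255,255)); wire(F([0,-.0575,.079]),R,[.26,.115,.002],(0,255,0))
    wire(F([.165,-.2,.12]),R,[.1,.026,.1] if 0 else [.1,.026,.1],(255,255,0))
    wire(F([.05,-.2,.174]),R,[.021,.021,.05],(255,0,255))
    if n=="scene": a=im[220*3:400*3,210*3:470*3]; b=im[100*3:230*3,260*3:400*3]
    else: a=im[90*3:230*3,240*3:420*3]; b=im[190*3:300*3,240*3:380*3]
    cv2.imwrite(f"pics/o_{n}_f.png",a[:,:,::-1]);cv2.imwrite(f"pics/o_{n}_b.png",b[:,:,::-1])
print("knob",F([.05,-.2,.149]),"housing",F([.165,-.2,.12]))
E
```

```text
porch fit [ 0.50719719  0.27861262 -0.68787381] [-2.4 -3.4 -1.8  1.   0.1 -1.1  4.1  3. ]
knob [0.55479252 0.07802677 0.149     ] housing [0.66978423 0.07664615 0.12      ]
```

View pics/o_scene_f.png

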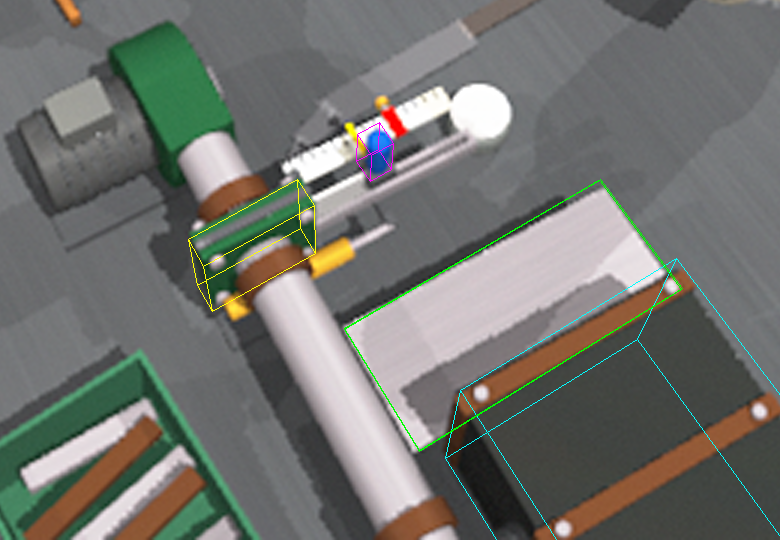

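View pics/o_scene_b.png

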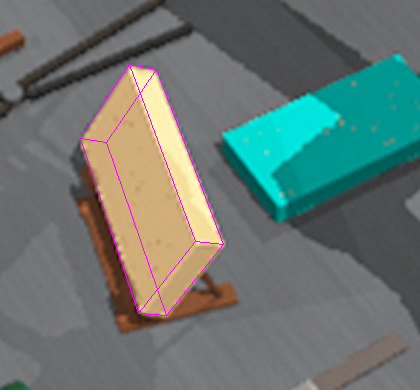

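View pics/o_side_b.png

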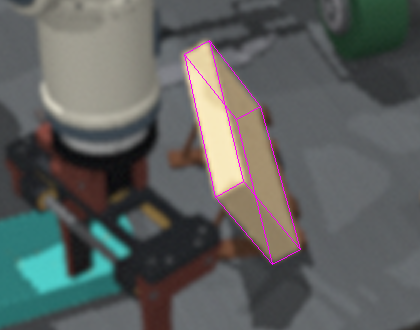

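View pics/o_side_f.png

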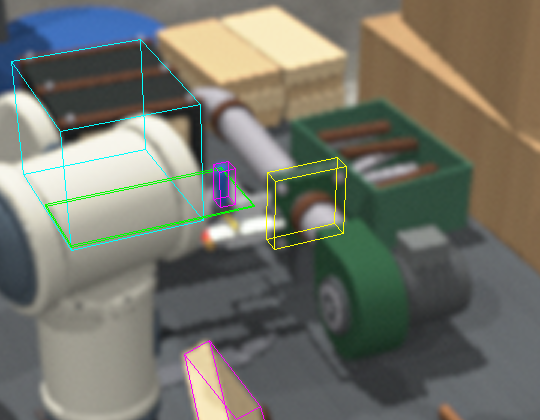

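```bash
python3 - <<'E'
from workcell import optics
from h import *
from scipy.optimize import least_squares
m=optics.camera_model("scene")
a=ray_z(m,*(np.array([555,157])/2.5+[190,220]-.3),.08);b=ray_z(m,*(np.array([340,270])/2.5+[190,220]-.3),.08)
print(a,b,np.linalg.norm(a-b),np.degrees(np.arctan2((b-a)[1],(b-a)[0])))
# strip edge/bolts: bolts front pair c1 (450,327),(611,238) z~.193
c=ray_z(m,*(np.array([450,327])/2.5+[190,220]),.193);d=ray_z(m,*(np.array([611,238])/2.5+[190,220]),.193)
print(c,d,np.linalg.norm(c-d),np.degrees(np.arctan2((c-d)[1],(c-d)[0])))
c2=ray_z(m,*(np.array([519,440])/2.5+[190,220]),.193);d2=ray_z(m,*(np.array([684,342])/2.5+[190,220]),.193)
print(c2,d2,np.linalg.norm(c2-d2),np.degrees(np.arctan2((c2-d2)[1],(c2-d2)[0])))
print(np.degrees(np.arctan2(*( (c2-c)[:2]*[-1,1]))),np.degrees(np.arctan2(*( (d2-d)[:2]*[-1,1]))))
pts={"mouth":[0,0,.08],"gate_housing":[.165,-.2,.12],"gate_knob":[.05,-.2,.149],"pointer":[.05,-.236,.137]}
obs=[]
for n in ("scene","side"):
    im=optics.capture(n)
    for l in pts:
        for r in optics.place_of(n,l):
            at=np.array(r["at"])
            if r["p"]>.3 and abs(at[2]-pts[l][2])<.012: obs.append((l,at)); print(n,l,np.round(at,4),r["p"])
def f(p):
    e=[(fpt(*p,pts[l])[0]-at)[:2]*1000/4 for l,at in obs]
    e.append((fpt(*p,[-.13,-.115,.08])[0]-a)[:2]*1000/3); e.append((fpt(*p,[.13,-.115,.08])[0]-b)[:2]*1000/3)
    mid=(c+d)/2
    return np.concatenate(e)
r=least_squares(f,[.511,.283,-3]);print(r.x,np.round(r.fun,1))
for k in pts: print(k,fpt(*r.x,pts[k]).round(4))
E
```

```text
[0.3763486  0.17499601 0.08      ] [0.63086593 0.16123709 0.08      ] 0.2548889521619593 -3.094333271283794
[0.5972229  0.28970491 0.193     ] [0.42600039 0.29892053 0.193     ] 0.17147034114145376 -3.080829813292812
[0.60178302 0.39789277 0.193     ] [0.43098369 0.40644979 0.193     ] 0.17101354149792497 -2.8681143072020974
-2.4135853574716055 -2.653401129014739
scene mouth [0.5083 0.283  0.0798] 0.72
scene gate_housing [0.6648 0.0711 0.1192] 0.95
scene gate_knob [0.5483 0.0769 0.1492] 0.56
scene pointer [0.549  0.0383 0.1344] 0.66
side gate_housing [0.6645 0.0686 0.1194] 0.6
side gate_knob [0.5493 0.077  0.1459] 0.59
side pointer [0.5481 0.045  0.1408] 0.53
[ 0.51055328  0.28098111 -3.2541342 ] [ 0.6 -0.5 -0.2  0.2  0.2  0.4 -0.5  1.1 -0.1  0.8 -0.   0.4 -0.3 -0.6
 -0.7 -0.5  1.  -0.8]
mouth [[0.5106 0.281  0.08  ]]
gate_housing [[0.6639 0.0719 0.12  ]]
gate_knob [[0.5491 0.0785 0.149 ]]
pointer [[0.5471 0.0425 0.137 ]]
```

Brick candidates: cream brick in the rest (310,165), turquoise slab (373,145), and cream shelf blocks off the bench in the side view (~(325,105)). I'm taking the cream one in the rest. The close crop c2 and both wireframe overlays confirm it.

```bash
cat >> h.py <<'E'
def Rz(a):
    t=np.radians(a); return np.array([[np.cos(t),-np.sin(t),0],[np.sin(t),np.cos(t),0],[0,0,1.]])
def go(p,R=None,label=""):
    from workcell import sensors
    o=sensors.get_obs(); p0=np.array(o["tcp_pos"]); R0=np.array(o["tool_rot"])
    if R is None: R=R0
    off=R0.T@(np.array(p)-p0); tv=Ro.from_matrix(R0.T@R).as_rotvec()
    print(label,"off",off.round(4).tolist(),"turn",tv.round(4).tolist(),"|d|",round(np.linalg.norm(off)*1e3,1),"mm",round(np.degrees(np.linalg.norm(tv)),1),"deg; rows",round(max(np.linalg.norm(off)/.0417,np.degrees(np.linalg.norm(tv))/7.16),1))
    return off,tv
BC=np.array([.4066,-.2974,.088]); BR=brickR(75.)
TG=np.c_[BR[:,1],BR[:,0],-BR[:,2]]
FX=(.5105,.2815,-3.0)
E
python3 - <<'E'
from h import *
print(TG, np.linalg.det(TG))
print(BC+.27*BR[:,2], BC+.195*BR[:,2])
go(BC+.27*BR[:,2],TG,"pre")
E
```

```text
[[ 0.25881905  0.8365163   0.48296291]
 [ 0.96592583 -0.22414387 -0.12940952]
 [ 0.          0.5        -0.8660254 ]] 1.0
[ 0.27620001 -0.26245943  0.32182686] [ 0.31242223 -0.27216514  0.25687495]
pre off [0.1854, -0.2671, 0.0828] turn [-0.4783, 0.2633, -0.9824] |d| 335.5 mm 64.4 deg; rows 9.0
```

Call:
{"op": "play_rows", "data": {
  "grip": [0,0,0,0,0,0,0,0],
  "offset": [
    [0.023,-0.033,0.01],
    [0.046,-0.067,0.02],
    [0.069,-0.1,0.03],
    [0.093,-0.134,0.04],
    [0.116,-0.167,0.052],
    [0.139,-0.2,0.062],
    [0.162,-0.234,0.072],
    [0.185,-0.267,0.083]
  ],
  "turn": [
    [-0.06,0.033,-0.12],
    [-0.12,0.066,-0.24],
    [-0.18,0.099,-0.36],
    [-0.24,0.13,-0.48],
    [-0.3,0.165,-0.61],
    [-0.36,0.197,-0.73],
    [-0.42,0.23,-0.86],
    [-0.478,0.263,-0.982]
  ]
}}

```text
time_s: 3.02
tcp_pos: [0.2753, -0.263, 0.3219]
tool_rot: [[0.358, 0.827, 0.434], [0.933, -0.329, -0.143], [0.024, 0.456, -0.89]]
force: [0.3, -0.9, 1.1]
finger_gap: 0.0878
```

```bash
python3 - <<'E'
from h import *
from workcell import sensors,optics
o=sensors.get_obs(); print(o["time_s"],o["tcp_pos"],np.round(o["joint_positions"],1)); print(np.round(o["tool_rot"],3))
go(BC+.27*BR[:,2],TG,"pre"); go(BC+.195*BR[:,2],TG,"grasp")
m=optics.camera_model("wrist"); im=optics.capture("wrist").copy()
q=np.int32(proj(m,box(BC,BR,np.array([.032,.23,.114]))))
for i in range(8):
    for b in(1,2,4):
        if not i&b: cv2.line(im,tuple(map(int,q[i])),tuple(map(int,q[i|b])),(255,0,255),1)
cv2.imwrite("pics/w1.png",im[:,:,::-1])
E
```

```text
3.0167 [ 0.27530409 -0.26297713  0.32191834] [-55.9 -42.9 119.   16.4  82.2 -33.7]
[[ 0.358  0.827  0.434]
 [ 0.933 -0.329 -0.143]
 [ 0.024  0.456 -0.89 ]]
pre off [0.0008, 0.0005, 0.0004] turn [-0.0484, 0.0289, -0.1037] |d| 1.0 mm 6.8 deg; rows 0.9
grasp off [0.0032, 0.004, 0.0753] turn [-0.0484, 0.0289, -0.1037] |d| 75.5 mm 6.8 deg; rows 1.8
```

View pics/w1.png

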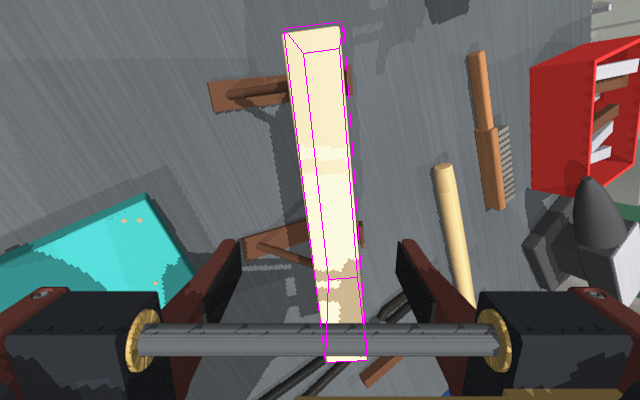

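The wrist picture shows the wireframe lying on the cream brick's top edge, from (315,30) to (345,355), and the rest's arms at (250,90) and (270,240). I'll finish the turn and descend along the brick's face.

Call:
{"op": "play_rows", "data": {
  "grip": [0,0,0,0,0,0,0],
  "offset": [
    [0.001,0.001,0],
    [0.001,0.001,0],
    [0.002,0.002,0.02],
    [0.002,0.003,0.04],
    [0.003,0.004,0.06],
    [0.003,0.004,0.075],
    [0.003,0.004,0.075]
  ],
  "turn": [
    [-0.048,0.029,-0.104],
    [-0.048,0.029,-0.104],
    [-0.048,0.029,-0.104],
    [-0.048,0.029,-0.104],
    [-0.048,0.029,-0.104],
    [-0.048,0.029,-0.104],
    [-0.048,0.029,-0.104]
  ]
}}

```text
time_s: 3.65
tcp_pos: [0.3133, -0.2668, 0.2501]
tool_rot: [[0.25, 0.84, 0.481], [0.968, -0.221, -0.116], [0.009, 0.495, -0.869]]
force: [0.1, -0.3, -0.2]
finger_gap: 0.0879
```

```bash
python3 - <<'E'
from h import *
from workcell import sensors,optics
o=sensors.get_obs(); print(o["time_s"],o["force"],np.round(o["joint_positions"],1))
go(BC+.195*BR[:,2],TG,"grasp")
im=optics.capture("wrist"); cv2.imwrite("pics/w2.png",im[:,:,::-1])
im=optics.capture("scene"); cv2.imwrite("pics/s2.png",cv2.resize(im[60:260,220:480],None,fx=3,fy=3)[:,:,::-1])
E
```

```text
3.65 [ 0.06541359 -0.25528535 -0.16742944] [-52.5 -37.3 123.4  19.2  71.1 -40.4]
grasp off [-0.0054, 0.0038, -0.0056] turn [-0.006, -0.0121, 0.0038] |d| 8.7 mm 0.8 deg; rows 0.2
```

View pics/w2.png

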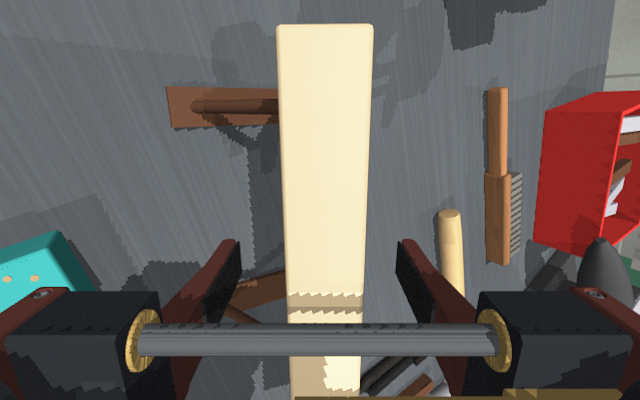

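View pics/s2.png

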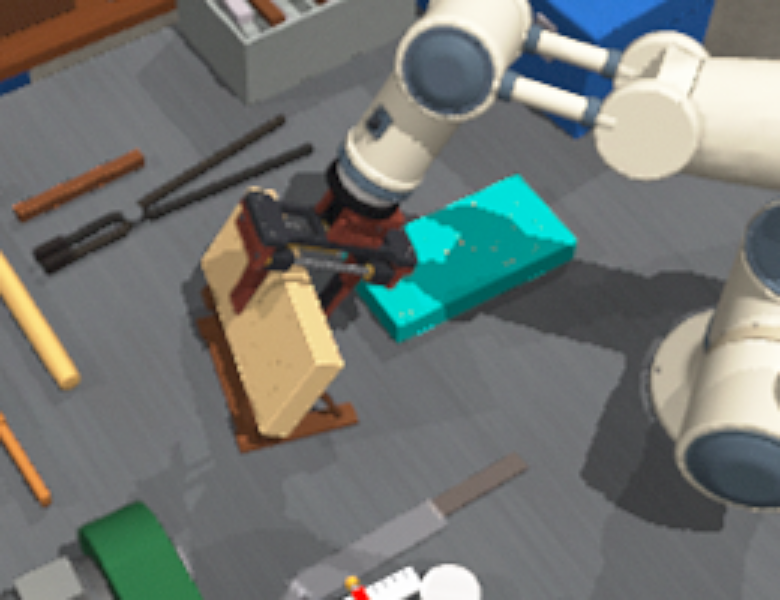

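Call:
{"op": "play_rows", "data": {
  "grip": [0,0,0],
  "offset": [
    [-0.005,0.004,-0.004],
    [-0.005,0.004,-0.004],
    [-0.005,0.004,-0.004]
  ],
  "turn": [
    [-0.006,-0.012,0.004],
    [-0.006,-0.012,0.004],
    [-0.006,-0.012,0.004]
  ]
}}

```text
time_s: 4.0
tcp_pos: [0.3132, -0.2728, 0.2607]
tool_rot: [[0.26, 0.834, 0.487], [0.966, -0.222, -0.135], [-0.004, 0.505, -0.863]]
force: [0.4, 1.1, 0.8]
finger_gap: 0.0876
```

```bash
python3 - <<'E'
from h import *
from workcell import sensors,optics
o=sensors.get_obs(); print(o["time_s"],o["force"],np.round(o["joint_positions"],1))
go(BC+.195*BR[:,2],TG,"grasp")
E
```

```text
4.0 [0.3508897  1.11513953 0.78199388] [-52.9 -37.2 122.3  19.   71.  -40.3]
grasp off [0.0004, -0.0027, 0.0028] turn [0.0062, 0.004, 0.0013] |d| 3.9 mm 0.4 deg; rows 0.1
```

Call:
{"op": "play_rows", "data": {
  "grip": [0,0.3,0.6,1,1,1,1,1],
  "offset": [
    [0,-0.003,0.002],
    [0,-0.003,0.002],
    [0,-0.003,0.002],
    [0,-0.003,0.002],
    [0,-0.003,0.002],
    [0,-0.003,0.002],
    [0,-0.003,0.002],
    [0,-0.003,0.002]
  ],
  "turn": [
    [0.006,0.004,0.001],
    [0.006,0.004,0.001],
    [0.006,0.004,0.001],
    [0.006,0.004,0.001],
    [0.006,0.004,0.001],
    [0.006,0.004,0.001],
    [0.006,0.004,0.001],
    [0.006,0.004,0.001]
  ],
  "squeeze": 35
}}

```text
time_s: 4.67
tcp_pos: [0.3117, -0.2724, 0.2574]
tool_rot: [[0.259, 0.837, 0.483], [0.966, -0.224, -0.129], [-0.0, 0.5, -0.866]]
force: [0.3, 0.6, -0.6]
finger_gap: 0.0447
```

```bash
python3 - <<'E'
from h import *
from workcell import sensors,optics
o=sensors.get_obs(); print(o["time_s"],o["force"],o["ft_torque"],o["finger_gap"])
go(BC+.195*BR[:,2],TG,"grasp")
E
```

```text
4.6667 [ 0.3318933   0.60136039 -0.55442811] [ 0.00949534  0.13334598 -0.03364991] 0.04472939101144343
grasp off [0.0004, 0.0003, 0.0008] turn [0.0002, -0.0, 0.0004] |d| 0.9 mm 0.0 deg; rows 0.0
```

Pose is exact and the fingers are still closing.

Call:
{"op": "play_rows", "data": {
  "grip": [1,1,1,1,1],
  "offset": [
    [0,0,0],
    [0,0,0],
    [0,0,0],
    [0,0,0],
    [0,0,0]
  ],
  "turn": [
    [0,0,0],
    [0,0,0],
    [0,0,0],
    [0,0,0],
    [0,0,0]
  ],
  "squeeze": 35
}}

```text
time_s: 5.08
tcp_pos: [0.3115, -0.2723, 0.2572]
tool_rot: [[0.258, 0.837, 0.482], [0.966, -0.224, -0.129], [-0.0, 0.499, -0.866]]
force: [-3.2, 1.3, 1.2]
finger_gap: 0.0319
```

Call:
{"op": "play_rows", "data": {
  "grip": [1,1,1,1,1,1],
  "offset": [
    [0,0,-0.004],
    [0,0,-0.012],
    [0,0,-0.022],
    [0,0,-0.034],
    [0,0,-0.045],
    [0,0,-0.045]
  ],
  "turn": [
    [0,0,0],
    [0,0,0],
    [0,0,0],
    [0,0,0],
    [0,0,0],
    [0,0,0]
  ],
  "squeeze": 40
}}

```text
time_s: 5.58
tcp_pos: [0.2893, -0.2665, 0.298]
tool_rot: [[0.259, 0.836, 0.483], [0.966, -0.223, -0.131], [-0.002, 0.501, -0.866]]
force: [0.1, -0.5, -4.4]
finger_gap: 0.0319
```

```bash
python3 - <<'E'
from h import *
from workcell import sensors,optics
o=sensors.get_obs(); print(o["time_s"],o["force"],o["ft_torque"],o["finger_gap"],np.round(o["joint_positions"],1))
# waypoint: vertical tool, yaw rotation partially
F=lambda p:fpt(*FX,p)[0]
yf=Rz(FX[2])[:,1]; xf=Rz(FX[2])[:,0]
TP=np.c_[-xf,yf,[0,0,-1]]; print(TP,np.linalg.det(TP))
g=np.array([.42,-.25,.38+.163])
Rm=np.c_[[np.cos(np.radians(110)),np.sin(np.radians(110)),0],[np.cos(np.radians(20)),np.sin(np.radians(20)),0],[0,0,-1]]
go([.40,-.24,.50],Rm,"wp1")
t=F([0,-.041,.08+.089]); print("grasp at place",t)
E
```

```text
5.5833 [ 0.06798618 -0.45554429 -4.43846383] [ 0.15596639  0.59839774 -0.03345373] 0.03188204713354529 [-55.6 -41.6 121.   19.4  77.5 -41. ]
[[-0.99862953  0.05233596  0.        ]
 [ 0.05233596  0.99862953  0.        ]
 [-0.          0.         -1.        ]] 0.9999999999999999
wp1 off [0.0539, 0.1877, -0.1249] turn [0.5072, 0.1616, -0.5962] |d| 231.8 mm 45.8 deg; rows 6.4
grasp at place [0.50835423 0.24055619 0.169     ]
```

Call:
{"op": "play_rows", "data": {
  "grip": [1,1,1,1,1,1,1,1],
  "offset": [
    [0.003,0.011,-0.009],
    [0.01,0.036,-0.025],
    [0.018,0.063,-0.042],
    [0.026,0.09,-0.06],
    [0.034,0.117,-0.078],
    [0.042,0.144,-0.096],
    [0.05,0.173,-0.115],
    [0.054,0.188,-0.125]
  ],
  "turn": [
    [0.02,0.007,-0.02],
    [0.09,0.029,-0.1],
    [0.16,0.051,-0.19],
    [0.23,0.073,-0.27],
    [0.31,0.1,-0.36],
    [0.38,0.12,-0.45],
    [0.46,0.145,-0.54],
    [0.507,0.162,-0.596]
  ]
}}

```text
time_s: 6.25
tcp_pos: [0.402, -0.2394, 0.5026]
tool_rot: [[-0.347, 0.938, -0.001], [0.938, 0.347, -0.0], [-0.0, -0.001, -1.0]]
force: [0.2, -0.2, -4.8]
finger_gap: 0.0317
```

```bash
python3 - <<'E'
from h import *
from workcell import sensors,optics
o=sensors.get_obs(); print(o["time_s"],o["force"],o["ft_torque"],o["finger_gap"],np.round(o["joint_positions"],1),o["tcp_pos"]);print(np.round(o["tool_rot"],3))
F=lambda p:fpt(*FX,p)[0]
a=60
def RT(ang): # tool y at angle ang, down
    r=np.radians(ang); return np.c_[[np.cos(r+np.pi/2),np.sin(r+np.pi/2),0],[np.cos(r),np.sin(r),0],[0,0,-1]]
t=F([0,-.041,.08+.089+.12+.163]);print(t)
for w,ang in (([.47,-.08,.48],45),([.50,.08,.47],70),(t,87)): go(w,RT(ang))
E
```

```text
6.25 [ 0.17854168 -0.22373895 -4.75052076] [ 0.1595267  -0.09553125 -0.04526393] 0.03173765170250061 [-3.490e+01 -1.240e+01  7.740e+01 -1.000e-01  1.151e+02 -5.530e+01] [ 0.40197346 -0.23943098  0.50261332]
[[-0.347  0.938 -0.001]
 [ 0.938  0.347 -0.   ]
 [-0.    -0.001 -1.   ]]
[0.50835423 0.24055619 0.452     ]
 off [0.1259, 0.1192, 0.0225] turn [-0.0011, -0.0002, -0.4308] |d| 174.8 mm 24.7 deg; rows 4.2
 off [0.2655, 0.2029, 0.0324] turn [-0.0011, -0.0005, -0.8672] |d| 335.7 mm 49.7 deg; rows 8.1
 off [0.4132, 0.2665, 0.0503] turn [-0.001, -0.0006, -1.1639] |d| 494.2 mm 66.7 deg; rows 11.9
```

Call:
{"op": "play_rows", "data": {
  "grip": [1,1,1,1,1,1,1,1],
  "offset": [
    [0.015,0.016,0],
    [0.045,0.045,0],
    [0.076,0.075,0],
    [0.107,0.104,0],
    [0.139,0.126,0.005],
    [0.172,0.148,0.01],
    [0.206,0.169,0.015],
    [0.235,0.186,0.02]
  ],
  "turn": [
    [0,0,-0.05],
    [0,0,-0.15],
    [0,0,-0.26],
    [0,0,-0.37],
    [0,0,-0.48],
    [0,0,-0.59],
    [0,0,-0.7],
    [0,0,-0.8]
  ]
}}

```text
time_s: 6.92
tcp_pos: [0.4954, 0.0483, 0.4809]
tool_rot: [[-0.917, 0.398, -0.002], [0.398, 0.917, 0.001], [0.002, -0.0, -1.0]]
force: [1.1, -0.2, -5.7]
finger_gap: 0.0321
```

```bash
python3 - <<'E'
from h import *
from workcell import sensors,optics
o=sensors.get_obs(); print(o["time_s"],o["force"],o["finger_gap"],np.round(o["joint_positions"],1),o["tcp_pos"]);print(np.round(o["tool_rot"],3))
F=lambda p:fpt(*FX,p)[0]
def RT(ang):
    r=np.radians(ang); return np.c_[[np.cos(r+np.pi/2),np.sin(r+np.pi/2),0],[np.cos(r),np.sin(r),0],[0,0,-1]]
t=F([0,-.041,.08+.089+.1+.163]);print(t)
go(t,RT(87))
E
```

```text
6.9167 [ 1.05425993 -0.23208204 -5.65331336] 0.03213724753820162 [  1.6  -8.7  76.4   0.  112.5 -64.9] [0.49543303 0.04828886 0.4809218 ]
[[-0.917  0.398 -0.002]
 [ 0.398  0.917  0.001]
 [ 0.002 -0.    -1.   ]]
[0.50835423 0.24055619 0.432     ]
 off [0.0646, 0.1815, 0.049] turn [0.0002, -0.002, -0.3571] |d| 198.8 mm 20.5 deg; rows 4.8
```

Call:
{"op": "play_rows", "data": {
  "grip": [1,1,1,1,1,1,1,1],
  "offset": [
    [0.01,0.026,0],
    [0.022,0.06,0],
    [0.034,0.095,0],
    [0.045,0.127,0],
    [0.055,0.155,0.005],
    [0.062,0.175,0.01],
    [0.0646,0.1815,0.02],
    [0.0646,0.1815,0.02]
  ],
  "turn": [
    [0,0,-0.05],
    [0,0,-0.12],
    [0,0,-0.2],
    [0,0,-0.27],
    [0,0,-0.34],
    [0,-0.002,-0.357],
    [0,-0.002,-0.357],
    [0,-0.002,-0.357]
  ]
}}

```text
time_s: 7.58
tcp_pos: [0.5087, 0.2424, 0.457]
tool_rot: [[-0.999, 0.05, -0.005], [0.05, 0.999, -0.001], [0.005, -0.001, -1.0]]
force: [-0.7, -0.5, -4.7]
finger_gap: 0.0319
```

```bash
python3 - <<'E'
from h import *
from workcell import sensors,optics
m=optics.camera_model("wrist"); im=optics.capture("wrist").copy(); cv2.imwrite("pics/w3raw.png",im[:,:,::-1])
o=sensors.get_obs(); print(o["time_s"],o["force"],o["ft_torque"],o["finger_gap"],o["tcp_pos"]);print(np.round(o["tool_rot"],3))
T=np.array(o["tool_rot"]);p=np.array(o["tcp_pos"])
F=lambda q:fpt(*FX,q)[0]
def wire(c,R,s,col):
    a=np.int32(proj(m,box(np.array(c),R,np.array(s)))) 
    for i in range(8):
        for b in(1,2,4):
            if not i&b: cv2.line(im,tuple(map(int,a[i])),tuple(map(int,a[i|b])),col,1)
bc=p+T[:,2]*.195; BRn=np.c_[T[:,1],T[:,0],-T[:,2]]
wire(bc,BRn,[.032,.23,.114],(255,0,255))
R=Rz(FX[2]); wire(F([0,-.0575,.079]),R,[.26,.115,.002],(0,255,0)); wire(F([0,0,.115]),R,[.11,.0,.07],(0,255,255)); wire(F([0,.12,.0925]),R,[.2,.24,.185],(255,255,0))
wire(F([.05,-.2,.174]),R,[.021,.021,.05],(255,0,255))
cv2.imwrite("pics/w3.png",im[:,:,::-1])
im=optics.capture("scene"); cv2.imwrite("pics/s3.png",cv2.resize(im[180:400,230:490],None,fx=2.7,fy=2.7)[:,:,::-1])
E
```

```text
7.6333 [ 0.35894987 -0.80056898 -5.06372197] [ 0.01640681 -0.15583571  0.00522754] 0.03185230400533948 [0.50868938 0.24105235 0.45827675]
[[-0.999  0.052 -0.004]
 [ 0.052  0.999 -0.002]
 [ 0.004 -0.002 -1.   ]]
```

View pics/w3.png

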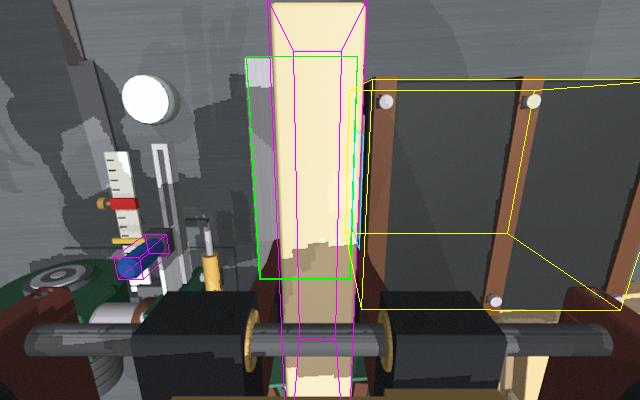

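View pics/s3.png

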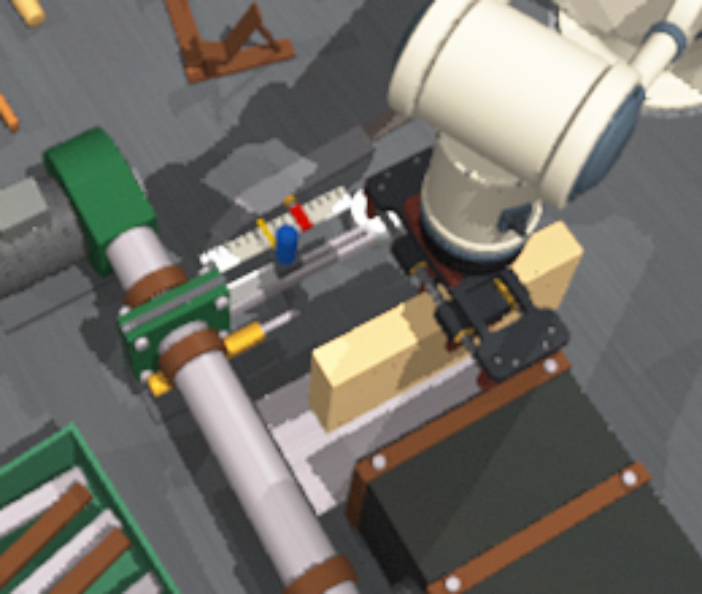

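The wrist overlay shows the porch outline on the porch, x 246–360 and y 57–280 px. The held brick matches its wireframe, and the shell's front edge is about 10 px clear. Descending to about 10 mm above the porch.

```bash
python3 - <<'E'
from h import *
F=lambda p:fpt(*FX,p)[0]
r=np.radians(87);R=np.c_[[np.cos(r+np.pi/2),np.sin(r+np.pi/2),0],[np.cos(r),np.sin(r),0],[0,0,-1]]
go(F([0,-.041,.342]),R)
E
```

```text
off [0.0001, 0.0005, 0.1176] turn [-0.0014, -0.0022, -0.0007] |d| 117.6 mm 0.2 deg; rows 2.8
```

Call:
{"op": "play_rows", "data": {
  "grip": [1,1,1,1,1,1,1,1],
  "offset": [
    [0,0,0.01],
    [0,0,0.03],
    [0,0,0.055],
    [0,0,0.08],
    [0,0.0005,0.1],
    [0,0.0005,0.112],
    [0,0.0005,0.1176],
    [0,0.0005,0.1176]
  ],
  "turn": [
    [-0.001,-0.002,0],
    [-0.001,-0.002,-0.001],
    [-0.001,-0.002,-0.001],
    [-0.001,-0.002,-0.001],
    [-0.001,-0.002,-0.001],
    [-0.001,-0.002,-0.001],
    [-0.001,-0.002,-0.001],
    [-0.001,-0.002,-0.001]
  ]
}}

```text
time_s: 8.35
tcp_pos: [0.5085, 0.2396, 0.3412]
tool_rot: [[-0.999, 0.053, -0.001], [0.053, 0.999, -0.001], [0.001, -0.001, -1.0]]
force: [0.2, -0.4, -5.3]
finger_gap: 0.0318
```

```bash
python3 - <<'E'
from h import *
from workcell import sensors,optics
F=lambda p:fpt(*FX,p)[0]
r=np.radians(87);R=np.c_[[np.cos(r+np.pi/2),np.sin(r+np.pi/2),0],[np.cos(r),np.sin(r),0],[0,0,-1]]
im=optics.capture("wrist"); cv2.imwrite("pics/w4.png",im[:,:,::-1])
im=optics.capture("scene"); cv2.imwrite("pics/s4.png",cv2.resize(im[200:380,290:490],None,fx=3.5,fy=3.5)[:,:,::-1])
o=sensors.get_obs(); print(o["time_s"],o["force"],o["ft_torque"],o["finger_gap"],o["tcp_pos"])
go(F([0,-.041,.332]),R)
E
```

```text
8.45 [ 0.61110326 -0.49073835 -3.59997763] [ 0.03369957 -0.17633963  0.05356807] 0.03182526385267477 [0.50870583 0.24012512 0.34364528]
 off [0.0004, 0.0004, 0.0116] turn [0.0005, 0.0018, -0.0004] |d| 11.7 mm 0.1 deg; rows 0.3
```

View pics/w4.png

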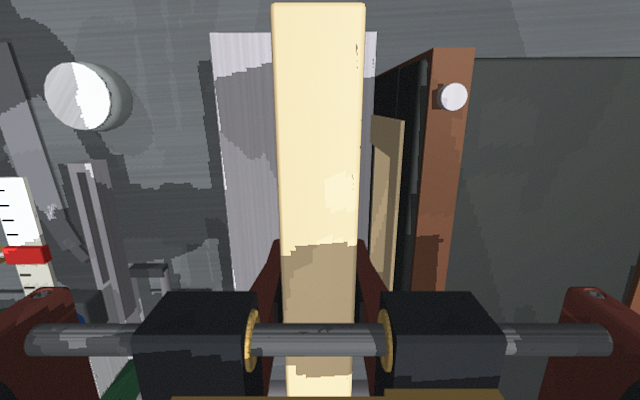

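View pics/s4.png

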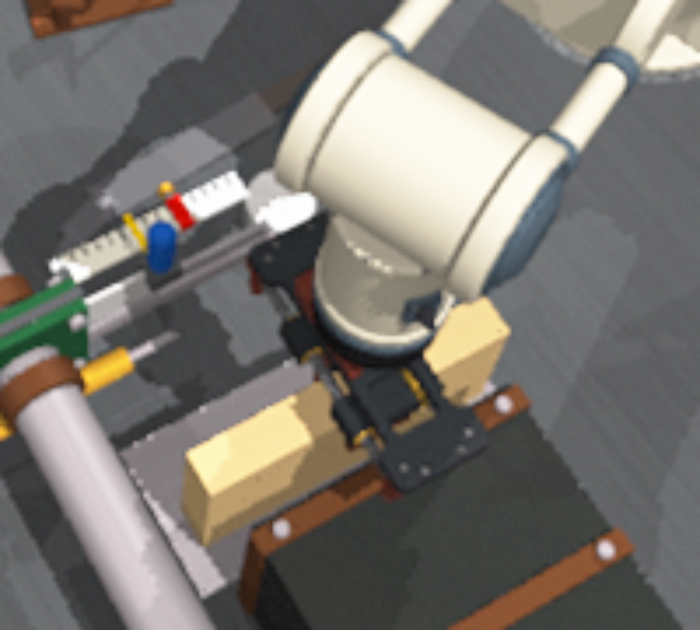

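The picture shows the brick parallel to the shell's band, with about 20 px to the mouth lining. Lowering slowly.

Call:
{"op": "play_rows", "data": {
  "grip": [1,1,1,1,1,1],
  "offset": [
    [0,0,0.002],
    [0,0,0.004],
    [0,0,0.006],
    [0,0,0.0075],
    [0,0,0.009],
    [0,0,0.009]
  ],
  "turn": [
    [0.0005,0.002,0],
    [0.0005,0.002,0],
    [0.0005,0.002,0],
    [0.0005,0.002,0],
    [0.0005,0.002,0],
    [0.0005,0.002,0]
  ]
}}

```text
time_s: 8.95
tcp_pos: [0.5087, 0.2402, 0.3341]
tool_rot: [[-0.999, 0.053, -0.001], [0.053, 0.999, -0.0], [0.001, -0.0, -1.0]]
force: [-0.4, -0.2, -4.8]
finger_gap: 0.0316
```

Call:
{"op": "play_rows", "data": {
  "grip": [1,1,1,1,1],
  "offset": [
    [0,0,0.0005],
    [0,0,0.001],
    [0,0,0.0015],
    [0,0,0.002],
    [0,0,0.002]
  ],
  "turn": [
    [0,0,0],
    [0,0,0],
    [0,0,0],
    [0,0,0],
    [0,0,0]
  ]
}}

```text
time_s: 9.37
tcp_pos: [0.5086, 0.2402, 0.3328]
tool_rot: [[-0.999, 0.053, -0.0], [0.053, 0.999, -0.0], [0.0, -0.0, -1.0]]
force: [-2.4, -0.2, -2.3]
finger_gap: 0.0317
```

Call:
{"op": "play_rows", "data": {
  "grip": [1,1,1,1],
  "offset": [
    [0,0,0.0004],
    [0,0,0.0008],
    [0,0,0.001],
    [0,0,0.001]
  ],
  "turn": [
    [0,0,0],
    [0,0,0],
    [0,0,0],
    [0,0,0]
  ]
}}

```text
time_s: 9.7
tcp_pos: [0.5084, 0.2402, 0.3326]
tool_rot: [[-0.999, 0.053, 0.0], [0.053, 0.999, 0.0], [-0.0, 0.0, -1.0]]
force: [-3.6, -1.1, 2.1]
finger_gap: 0.032
```

```bash
python3 - <<'E'
from workcell import sensors
o=sensors.get_obs(); print(o["time_s"],o["force"],o["ft_torque"],o["finger_gap"],o["tcp_pos"])
E
```

```text
9.7 [-3.56298775 -1.05973302  2.12748569] [-0.14419754  0.1063731  -0.08386395] 0.03201309036147174 [0.50844896 0.24017238 0.33258556]
```

Call:
{"op": "play_rows", "data": {
  "grip": [0.62,0.6,0.57,0.55,0.53,0.53,0.53,0.53],
  "offset": [
    [0,0,0],
    [0,0,0],
    [0,0,0],
    [0,0,0],
    [0,0,0],
    [0,0,0],
    [0,0,0],
    [0,0,0]
  ],
  "turn": [
    [0,0,0],
    [0,0,0],
    [0,0,0],
    [0,0,0],
    [0,0,0],
    [0,0,0],
    [0,0,0],
    [0,0,0]
  ],
  "squeeze": 20
}}

```text
time_s: 10.37
tcp_pos: [0.5085, 0.2402, 0.3325]
tool_rot: [[-0.999, 0.053, 0.001], [0.053, 0.999, 0.0], [-0.0, 0.0, -1.0]]
force: [-0.4, 0.3, -0.1]
finger_gap: 0.041
```

```bash
python3 - <<'E'
from workcell import sensors
o=sensors.get_obs(); print(o["time_s"],o["force"],o["ft_torque"],o["finger_gap"],o["tcp_pos"])
E
```

```text
10.3667 [-0.37085442  0.2688804  -0.05027274] [ 0.02243435 -0.16841514 -0.00711088] 0.04103139228706584 [0.50846241 0.2402101  0.3325342 ]
```

Released. Retreating straight up, slowly at first.

Call:
{"op": "play_rows", "data": {
  "grip": [0.53,0.53,0.53,0.53,0.53,0.53,0.53,0.53],
  "offset": [
    [0,0,-0.006],
    [0,0,-0.014],
    [0,0,-0.026],
    [0,0,-0.042],
    [0,0,-0.06],
    [0,0,-0.08],
    [0,0,-0.1],
    [0,0,-0.115]
  ],
  "turn": [
    [0,0,0],
    [0,0,0],
    [0,0,0],
    [0,0,0],
    [0,0,0],
    [0,0,0],
    [0,0,0],
    [0,0,0]
  ]
}}

```text
time_s: 11.03
tcp_pos: [0.5081, 0.24, 0.4512]
tool_rot: [[-0.999, 0.053, 0.004], [0.053, 0.999, 0.002], [-0.004, 0.002, -1.0]]
force: [-0.3, -0.1, 0.4]
finger_gap: 0.0414
```

```bash
python3 - <<'E'
from h import *
from workcell import sensors,optics
m=optics.camera_model("wrist"); im=optics.capture("wrist").copy(); 
o=sensors.get_obs(); print(o["time_s"],o["force"],o["tcp_pos"],np.round(o["joint_positions"],1))
F=lambda q:fpt(*FX,q)[0]
R=Rz(FX[2])
def wire(m,im,c,R,s,col):
    a=np.int32(proj(m,box(np.array(c),R,np.array(s)))) 
    for i in range(8):
        for b in(1,2,4):
            if not i&b: cv2.line(im,tuple(map(int,a[i])),tuple(map(int,a[i|b])),col,1)
def al(m,im):
    wire(m,im,F([0,-.041,.137]),R[:, [0,1,2]],[.23,.032,.114],(255,0,255))
    wire(m,im,F([0,-.0575,.079]),R,[.26,.115,.002],(0,255,0)); wire(m,im,F([0,.12,.0925]),R,[.2,.24,.185],(255,255,0))
    wire(m,im,F([.05,-.2,.174]),R,[.021,.021,.05],(255,0,255))
al(m,im); cv2.imwrite("pics/w5.png",im[:,:,::-1])
for n in("scene","side"):
    im=optics.capture(n)
    for l in("gate_knob","pointer","rider","brick"): print(n,l,[(np.round(d["at"],4).tolist(),round(d["p"],2)) for d in optics.place_of(n,l)])
    if n=="scene":
        cv2.imwrite("pics/s5.png",cv2.resize(im[200:380,290:490],None,fx=3.5,fy=3.5)[:,:,::-1])
E
```

```text
11.0833 [-1.17504894 -0.15981464  2.00722508] [0.5078579  0.23994128 0.45436187] [ 21.8  -0.   70.8   0.  108.7 -65.2]
scene gate_knob [([0.5485, 0.0794, 0.1506], 0.83)]
scene pointer [([0.5502, 0.0384, 0.1371], 0.82)]
scene rider [([0.51, 0.0422, 0.1282], 0.5)]
scene brick [([0.5071, 0.2442, 0.1403], 0.74), ([0.1612, -0.3003, 0.0159], 0.6)]
side gate_knob [([0.547, 0.0798, 0.1414], 0.82)]
side pointer [([0.5473, 0.0475, 0.138], 0.7)]
side rider [([0.5069, 0.0472, 0.1248], 0.53)]
side brick [([0.5086, 0.2438, 0.1346], 0.82)]
```

View pics/w5.png

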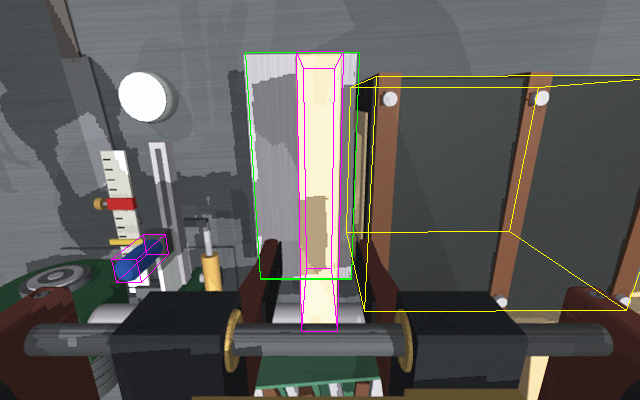

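View pics/s5.png

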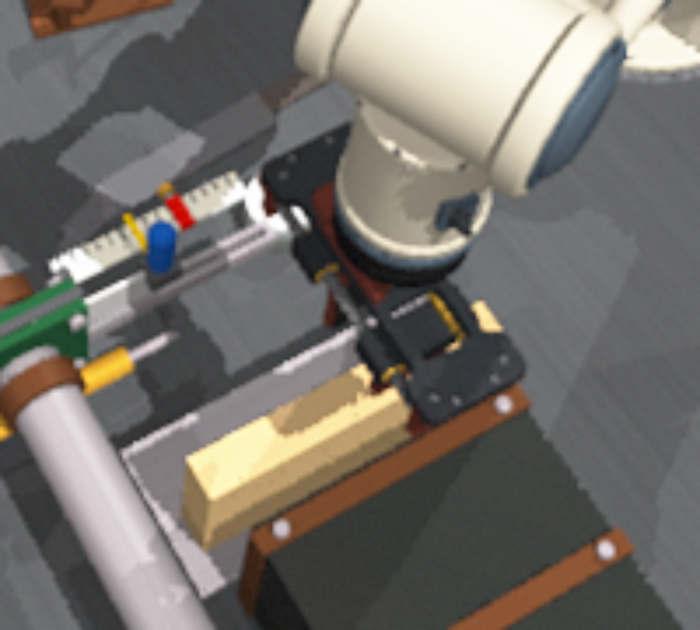

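Brick check: in the wrist view its wireframe lies exactly on the brick (300–340, 55–330), upright and square. Both networks put its centre near (0.508, 0.244, 0.137). Next I move above the knob, with the jaws mostly along the pull and the camera on the pointer's side.

```bash
python3 - <<'E'
from h import *
F=lambda p:fpt(*FX,p)[0]
r=np.radians(145);R=np.c_[[np.cos(r+np.pi/2),np.sin(r+np.pi/2),0],[np.cos(r),np.sin(r),0],[0,0,-1]]
k=F([.05,-.2,.42]);print(k)
go(k,R)
E
```

```text
[0.54996429 0.0791573  0.42      ]
 off [-0.0499, -0.1586, 0.0267] turn [0.0001, -0.0009, -1.0126] |d| 168.4 mm 58.0 deg; rows 8.1
```

Call:
{"op": "play_rows", "data": {
  "grip": [0.5,0.5,0.5,0.4,0.4,0.4,0.4,0.4],
  "offset": [
    [-0.006,-0.019,0],
    [-0.012,-0.038,0],
    [-0.018,-0.058,0],
    [-0.024,-0.078,0.005],
    [-0.031,-0.098,0.01],
    [-0.037,-0.118,0.016],
    [-0.044,-0.139,0.022],
    [-0.05,-0.158,0.027]
  ],
  "turn": [
    [0,0,-0.12],
    [0,0,-0.24],
    [0,0,-0.36],
    [0,0,-0.48],
    [0,0,-0.6],
    [0,0,-0.72],
    [0,0,-0.84],
    [0,0,-0.96]
  ]
}}

```text
time_s: 12.25
tcp_pos: [0.5502, 0.0786, 0.4189]
tool_rot: [[-0.611, -0.791, -0.002], [-0.791, 0.611, -0.0], [0.001, 0.001, -1.0]]
force: [0.1, 0.4, -0.9]
finger_gap: 0.0526
```

Call:
{"op": "play_rows", "data": {
  "grip": [0.4,0.4],
  "offset": [
    [0,0,0],
    [0,0,0]
  ],
  "turn": [
    [0,0,-0.05],
    [0,0,-0.05]
  ]
}}

```text
time_s: 12.42
tcp_pos: [0.5504, 0.0774, 0.4178]
tool_rot: [[-0.571, -0.821, -0.003], [-0.821, 0.571, -0.001], [0.002, 0.002, -1.0]]
force: [-0.4, 0.3, 0.1]
finger_gap: 0.0525
```

```bash
python3 - <<'E'
from h import *
from workcell import sensors,optics
m=optics.camera_model("wrist"); im=optics.capture("wrist").copy(); np.save("pics/w6.npy",im)
import pickle; pickle.dump(m,open("pics/w6m.pkl","wb"))
o=sensors.get_obs(); print(o["time_s"],o["force"],o["tcp_pos"],np.round(o["joint_positions"],1),o["finger_gap"])
for l in("gate_knob","pointer","rider"): print(l,[(np.round(d["at"],4).tolist(),round(d["p"],2)) for d in optics.place_of("wrist",l)])
cv2.imwrite("pics/w6.png",im[:,:,::-1])
E
```

```text
12.4667 [-0.51906953  0.46275518  0.74554959] [0.55026862 0.07808688 0.41836387] [   4.6   -1.4   75.9   -0.   105.7 -140.5] 0.05244638320744956
gate_knob [([0.5515, 0.0743, 0.1503], 0.79)]
pointer [([0.55, 0.04, 0.1366], 0.73)]
rider [([0.5135, 0.044, 0.1262], 0.87)]
```

View pics/w6.png

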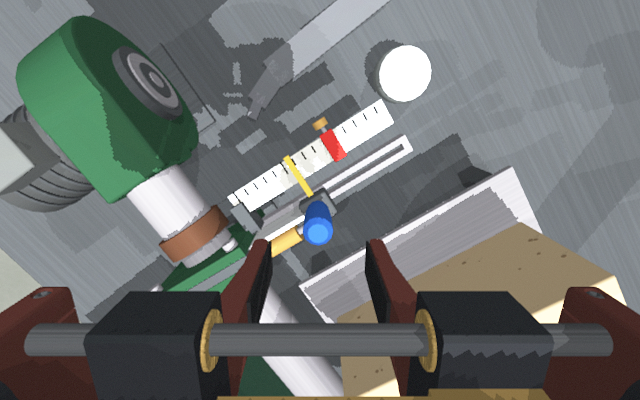

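The wrist view shows the knob at (318,225) between the open fingers, the yellow pointer from (287,158) to (310,195), and the red rider at (332,145). Now measuring them in forge axes.

```bash
cat >> h.py <<'E'
def meas(m,im,box=(90,220,240,400)):
    r0,r1,c0,c1=box; sub=im[r0:r1,c0:c1].astype(int); R_,G,B=sub[...,0],sub[...,1],sub[...,2]
    out={}
    for n,msk,z in (("rider",(R_>150)&(G<70)&(B<70),.132),("pointer",(R_>150)&(G>130)&(B<110)&(R_-B>90),.137)):
        k,lab,st,cen=cv2.connectedComponentsWithStats(msk.astype(np.uint8))
        if k<2: print(n,"none"); continue
        i=1+np.argmax(st[1:,4]); ys,xs=np.nonzero(lab==i)
        W=np.array([ray_z(m,x+c0,y+r0,z) for x,y in zip(xs,ys)])
        L=(W-[FX[0],FX[1],0])@Rz(FX[2])
        out[n]=L; print(n,"px",len(xs),"cen",(xs.mean()+c0).round(1),(ys.mean()+r0).round(1),"forge x mean",L[:,0].mean().round(4),"range",L[:,0].min().round(4),L[:,0].max().round(4),"y",L[:,1].min().round(4),L[:,1].max().round(4))
    return out
E
python3 - <<'E'
from h import *
import pickle
m=pickle.load(open("pics/w6m.pkl","rb")); im=np.load("pics/w6.npy")
o=meas(m,im)
for n in o:
    L=o[n]; print(n,np.polyfit(L[:,1],L[:,0],1))
# at the rider mid y
cv2.imwrite("pics/w6c.png",cv2.resize(im[90:260,200:440],None,fx=3,fy=3,interpolation=cv2.INTER_CUBIC)[:,:,::-1])
E
```

```text
rider px 302 cen 330.2 142.9 forge x mean 0.0148 range 0.0086 0.0198 y -0.2517 -0.2267
pointer px 263 cen 298.2 175.8 forge x mean 0.0517 range 0.0491 0.0546 y -0.2524 -0.2131
rider [0.14380012 0.04952445]
pointer [0.00070439 0.05189262]
```

View pics/w6c.png

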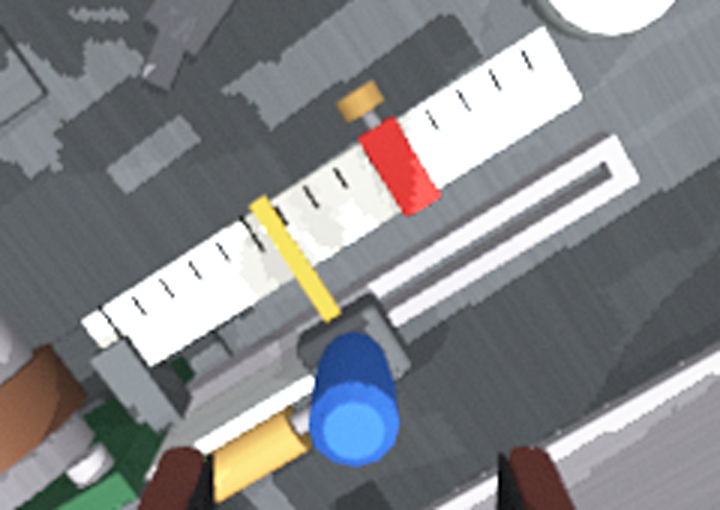

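```bash
python3 - <<'E'
from h import *
import pickle
m=pickle.load(open("pics/w6m.pkl","rb"))
k=ray_z(m,317.5,233.5,.199); print(k, ((k-[FX[0],FX[1],0])@Rz(FX[2])).round(4))
k2=fpt(*FX,[.051,-.2,0])[0]; kk=(k+k2)/2; print(kk)
r=np.radians(145);R=np.c_[[np.cos(r+np.pi/2),np.sin(r+np.pi/2),0],[np.cos(r),np.sin(r),0],[0,0,-1]]
go([kk[0],kk[1],.178+.163],R)
E
```

```text
[0.55169646 0.07700621 0.199     ] [ 0.0518 -0.2021  0.199 ]
[0.55132969 0.07805558 0.0995    ]
 off [0.0001, -0.0017, 0.0781] turn [0.0008, -0.0009, 0.0023] |d| 78.2 mm 0.1 deg; rows 1.9
```

Call:
{"op": "play_rows", "data": {
  "grip": [0.4,0.4,0.4,0.4,0.4,0.4],
  "offset": [
    [0,-0.001,0.012],
    [0,-0.0015,0.03],
    [0,-0.0015,0.05],
    [0,-0.0015,0.068],
    [0,-0.0015,0.077],
    [0,-0.0015,0.077]
  ],
  "turn": [
    [0.001,-0.001,0.002],
    [0.001,-0.001,0.002],
    [0.001,-0.001,0.002],
    [0.001,-0.001,0.002],
    [0.001,-0.001,0.002],
    [0.001,-0.001,0.002]
  ]
}}

```text
time_s: 13.12
tcp_pos: [0.5507, 0.0786, 0.3388]
tool_rot: [[-0.573, -0.819, -0.005], [-0.819, 0.573, -0.0], [0.003, 0.004, -1.0]]
force: [-0.4, 0.6, 0.4]
finger_gap: 0.0526
```

```bash
python3 - <<'E'
from h import *
from workcell import sensors,optics
m=optics.camera_model("wrist"); im=optics.capture("wrist").copy(); np.save("pics/w7.npy",im)
o=sensors.get_obs(); print(o["time_s"],o["force"],o["tcp_pos"],o["finger_gap"])
cv2.imwrite("pics/w7.png",im[:,:,::-1]); meas(m,im,(0,260,60,600))
E
```

```text
13.1667 [-0.13198042  0.26637248 -0.39671622] [0.55096511 0.0785501  0.34075285] 0.0525427968974589
rider px 809 cen 337.1 159.2 forge x mean 0.0141 range 0.0084 0.0198 y -0.2516 -0.2261
pointer px 352 cen 295.3 211.8 forge x mean 0.0519 range 0.0492 0.0545 y -0.2396 -0.2129
```

View pics/w7.png

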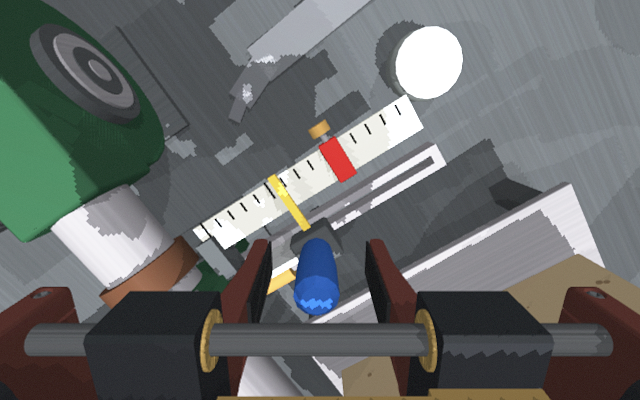

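The knob sits between the fingers at (318,280), and the pointer-to-rider distance is 37.8 mm. Closing on the knob.

Call:
{"op": "play_rows", "data": {
  "grip": [0.6,0.8,1,1,1,1,1,1],
  "offset": [
    [0,0,0],
    [0,0,0],
    [0,0,0],
    [0,0,0],
    [0,0,0],
    [0,0,0],
    [0,0,0],
    [0,0,0]
  ],
  "turn": [
    [0,0,0],
    [0,0,0],
    [0,0,0],
    [0,0,0],
    [0,0,0],
    [0,0,0],
    [0,0,0],
    [0,0,0]
  ],
  "squeeze": 45
}}

```text
time_s: 13.83
tcp_pos: [0.5512, 0.0784, 0.3414]
tool_rot: [[-0.573, -0.819, -0.0], [-0.819, 0.573, -0.0], [0.001, 0.0, -1.0]]
force: [1.7, -0.9, 3.0]
finger_gap: 0.0205
```

```bash
python3 - <<'E'
from h import *
from workcell import sensors,optics
m=optics.camera_model("wrist"); im=optics.capture("wrist").copy()
o=sensors.get_obs(); print(o["time_s"],o["force"],o["ft_torque"],o["tcp_pos"],o["finger_gap"])
meas(m,im,(0,260,60,600))
d=-Rz(FX[2])[:,0]; R0=np.array(o["tool_rot"])
for s in (.01,.02,.03,.0378): print(s,(R0.T@(s*d)).round(4))
E
```

```text
13.8833 [ 2.17164576 -1.05872145  3.06805958] [-0.04266636 -0.44540281 -0.01193536] [0.55116985 0.07843287 0.34143558] 0.020130881778789092
rider px 693 cen 340.5 158.9 forge x mean 0.0136 range 0.0084 0.0198 y -0.2517 -0.2261
pointer px 542 cen 291.1 200.1 forge x mean 0.0518 range 0.049 0.0546 y -0.2524 -0.2128
0.01 [0.0053 0.0085 0.    ]
0.02 [0.0106 0.017  0.    ]
0.03 [0.0159 0.0254 0.    ]
0.0378 [0.02   0.0321 0.    ]
```

Call:
{"op": "play_rows", "data": {
  "grip": [1,1,1,1,1,1,1,1],
  "offset": [
    [0.0016,0.0026,0],
    [0.0042,0.0068,0],
    [0.0074,0.0119,0],
    [0.0106,0.017,0],
    [0.0138,0.022,0],
    [0.0164,0.0263,0],
    [0.0185,0.0297,0],
    [0.0185,0.0297,0]
  ],
  "turn": [
    [0,0,0],
    [0,0,0],
    [0,0,0],
    [0,0,0],
    [0,0,0],
    [0,0,0],
    [0,0,0],
    [0,0,0]
  ],
  "squeeze": 45
}}

```text
time_s: 14.55
tcp_pos: [0.5159, 0.0802, 0.3415]
tool_rot: [[-0.574, -0.819, 0.001], [-0.819, 0.574, -0.001], [-0.0, -0.002, -1.0]]
force: [6.5, -1.3, -1.0]
finger_gap: 0.0201
```

```bash
python3 - <<'E'
from h import *
from workcell import sensors,optics
m=optics.camera_model("wrist"); im=optics.capture("wrist").copy()
o=sensors.get_obs(); print(o["time_s"],o["force"],o["ft_torque"],o["tcp_pos"],o["finger_gap"])
print(np.round(o["tool_rot"],3), ((np.array(o["tcp_pos"])-[.55117,.07843,0])@Rz(FX[2])).round(4))
a=meas(m,im,(0,300,60,600))
cv2.imwrite("pics/w8.png",im[:,:,::-1])
cv2.imwrite("pics/w8c.png",cv2.resize(im[80:280,220:440],None,fx=3,fy=3,interpolation=cv2.INTER_CUBIC)[:,:,::-1])
d=-Rz(FX[2])[:,0]; R0=np.array(o["tool_rot"])
for s in (.001,.002,.003,.004): print(s,(R0.T@(s*d)).round(4))
E
```

```text
14.6 [ 7.11018154 -1.6288132  -0.98693763] [-0.10829872 -1.10768206 -0.04628291] [0.51605148 0.08014756 0.34143891] 0.02013247996142513
[[-0.574 -0.819  0.001]
 [-0.819  0.574 -0.001]
 [-0.    -0.002 -1.   ]] [-3.520e-02 -1.000e-04  3.414e-01]
rider px 459 cen 294.1 185.4 forge x mean 0.0113 range 0.0077 0.0148 y -0.2516 -0.2261
pointer px 548 cen 291.1 199.8 forge x mean 0.0168 range 0.014 0.0197 y -0.2526 -0.213
0.001 [ 0.0005  0.0008 -0.    ]
0.002 [ 0.0011  0.0017 -0.    ]
0.003 [ 0.0016  0.0025 -0.    ]
0.004 [ 0.0021  0.0034 -0.    ]
```

View pics/w8c.png

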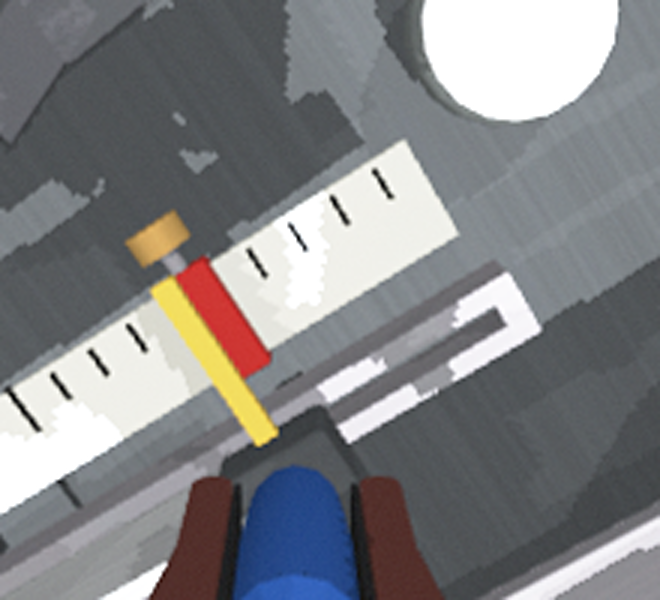

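Call:
{"op": "play_rows", "data": {
  "grip": [1,1,1,1,1],
  "offset": [
    [0.0008,0.0012,0],
    [0.0015,0.0023,0],
    [0.0015,0.0023,0],
    [0.0015,0.0023,0],
    [0.0015,0.0023,0]
  ],
  "turn": [
    [0,0,0],
    [0,0,0],
    [0,0,0],
    [0,0,0],
    [0,0,0]
  ]
}}

```text
time_s: 15.02
tcp_pos: [0.5134, 0.0802, 0.3414]
tool_rot: [[-0.574, -0.819, 0.003], [-0.819, 0.574, -0.001], [-0.002, -0.003, -1.0]]
force: [7.8, -0.8, -0.7]
finger_gap: 0.0202
```

```bash
python3 - <<'E'
from h import *
from workcell import sensors,optics
m=optics.camera_model("wrist"); im=optics.capture("wrist").copy()
o=sensors.get_obs(); print(o["time_s"],o["force"],o["tcp_pos"],o["finger_gap"], ((np.array(o["tcp_pos"])-[.55117,.07843,0])@Rz(FX[2])).round(4))
a=meas(m,im,(0,300,60,600))
sub=im.astype(int); R_,G,B=sub[...,0],sub[...,1],sub[...,2]
ys,xs=np.nonzero((R_>120)&(G<70)&(B<70)&(R_>2*G)); ok=(ys>100)&(ys<260)&(xs>240)&(xs<360)
L=(np.array([ray_z(m,x,y,.132) for x,y in zip(xs[ok],ys[ok])])-[FX[0],FX[1],0])@Rz(FX[2])
print("all red",len(L),np.percentile(L[:,0],[0,1,99,100]).round(4))
cv2.imwrite("pics/w9c.png",cv2.resize(im[80:280,220:440],None,fx=3,fy=3,interpolation=cv2.INTER_CUBIC)[:,:,::-1])
for n in("wrist","side"):
    if n=="side": im=optics.capture(n); cv2.imwrite("pics/sd9.png",cv2.resize(im[90:230,240:440],None,fx=3.5,fy=3.5,interpolation=cv2.INTER_CUBIC)[:,:,::-1])
    for l in("pointer","rider"): print(n,l,[(np.round(d["at"],4).tolist(),round(d["p"],2)) for d in optics.place_of(n,l)])
im=optics.capture("scene"); cv2.imwrite("pics/s9.png",cv2.resize(im[120:400,240:500],None,fx=2.1,fy=2.1)[:,:,::-1])
E
```

```text
15.0667 [ 6.61759256 -1.40434612  0.12135293] [0.51339019 0.0802338  0.34143582] 0.02057331807091967 [-3.780e-02 -2.000e-04  3.414e-01]
rider px 325 cen 292.8 186.2 forge x mean 0.0102 range 0.0077 0.0127 y -0.2516 -0.2261
pointer px 571 cen 290.8 199.5 forge x mean 0.0147 range 0.0119 0.0176 y -0.2526 -0.213
all red 355 [0.0074 0.0077 0.0196 0.0196]
wrist pointer [([0.5162, 0.0443, 0.1383], 0.97)]
wrist rider [([0.5136, 0.0443, 0.1263], 0.69)]
side pointer [([0.5115, 0.0459, 0.1396], 0.93)]
side rider []
```

View pics/w9c.png

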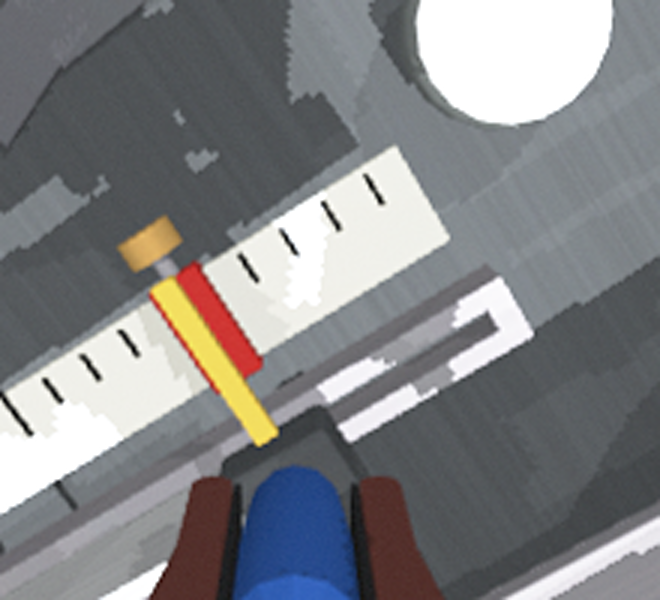

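View pics/s9.png

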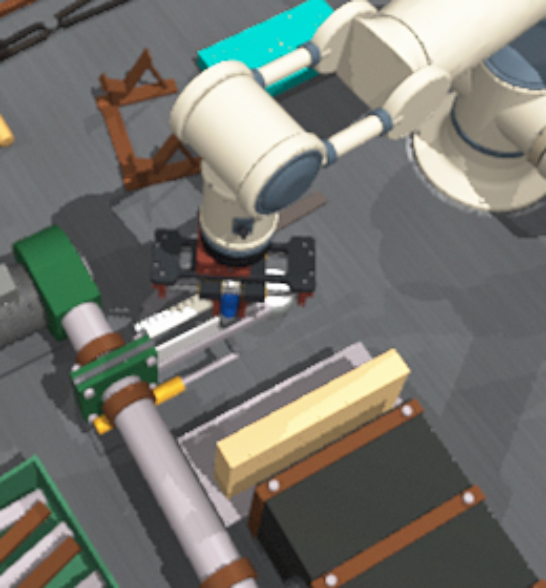

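View pics/sd9.png

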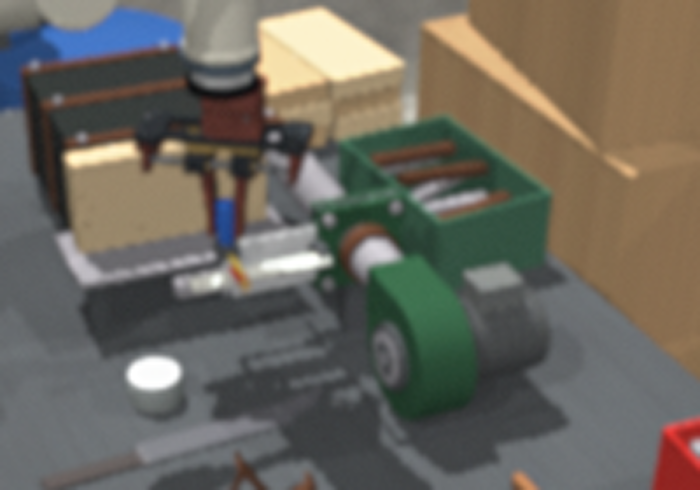

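The crop shows the yellow pointer inside the red rider, slightly to its +x side after parallax (about 0.7 mm). I'll trim that and fit the brick in the scene view.

Call:
{"op": "play_rows", "data": {
  "grip": [1,1,1,1,1,1],
  "offset": [
    [0.0004,0.0006,0],
    [0.0004,0.0006,0],
    [0.0004,0.0006,0],
    [0.0004,0.0006,0],
    [0.0004,0.0006,0],
    [0.0004,0.0006,0]
  ],
  "turn": [
    [0,0,0],
    [0,0,0],
    [0,0,0],
    [0,0,0],
    [0,0,0],
    [0,0,0]
  ]
}}

```text
time_s: 15.87
tcp_pos: [0.5128, 0.0802, 0.3415]
tool_rot: [[-0.574, -0.819, 0.006], [-0.819, 0.574, -0.0], [-0.003, -0.005, -1.0]]
force: [7.9, -0.2, 0.1]
finger_gap: 0.0204
```

```bash
python3 - <<'E'
from h import *
from workcell import sensors,optics
from scipy.optimize import minimize
m=optics.camera_model("wrist"); im=optics.capture("wrist").copy()
o=sensors.get_obs(); print(o["time_s"],o["force"],o["tcp_pos"],o["finger_gap"], ((np.array(o["tcp_pos"])-[.55117,.07843,0])@Rz(FX[2])).round(4))
a=meas(m,im,(0,300,60,600))
sub=im.astype(int); R_,G,B=sub[...,0],sub[...,1],sub[...,2]
ys,xs=np.nonzero((R_>120)&(G<70)&(B<70)&(R_>2*G)); ok=(ys>100)&(ys<260)&(xs>240)&(xs<360)
L=(np.array([ray_z(m,x,y,.132) for x,y in zip(xs[ok],ys[ok])])-[FX[0],FX[1],0])@Rz(FX[2])
print("all red",len(L),np.percentile(L[:,0],[0,1,99,100]).round(4))
cv2.imwrite("pics/w10c.png",cv2.resize(im[100:260,240:400],None,fx=3.5,fy=3.5,interpolation=cv2.INTER_CUBIC)[:,:,::-1])
S=np.array([.23,.032,.114])
im=optics.capture("scene"); m=optics.camera_model("scene")
ds=optics.outline_of("scene","brick")
for d in ds:
    mk=d["mask"]; ys,xs=np.nonzero(mk); print(d["p"],mk.sum(),xs.mean(),ys.mean())
    if ys.mean()<260: continue
    cn=max(cv2.findContours(mk.astype(np.uint8),cv2.RETR_EXTERNAL,cv2.CHAIN_APPROX_NONE)[0],key=len)[:,0,:]
    def cost(p):
        h=cv2.convexHull(proj(m,box(np.array([p[0],p[1],.137]),Rz(p[2]),S)).astype(np.float32))
        e=np.array([cv2.pointPolygonTest(h,(float(a),float(b)),True) for a,b in cn])-.4
        return np.mean(np.minimum(np.abs(e),3)**2)
    r=minimize(cost,[.508,.241,-3],method="Nelder-Mead",options=dict(initial_simplex=[[.508,.241,-3],[.515,.241,-3],[.508,.248,-3],[.508,.241,2]]))
    c=(np.array([r.x[0],r.x[1],0])-[FX[0],FX[1],0])@Rz(FX[2]); print("brick fit",r.x.round(4),r.fun,"forge",c.round(4))
E
```

```text
15.9167 [7.36123758 0.08004224 0.27173772] [0.51285105 0.08021238 0.34147825] 0.020395111673028068 [-3.840e-02 -2.000e-04  3.415e-01]
rider px 311 cen 292.7 186.1 forge x mean 0.0101 range 0.0078 0.0125 y -0.2516 -0.2261
pointer px 570 cen 290.8 199.2 forge x mean 0.0145 range 0.0117 0.0175 y -0.2526 -0.2131
all red 362 [0.0073 0.0077 0.0196 0.0197]
0.71 2615 386.22676864244744 320.7395793499044
brick fit [ 0.5096  0.24   -3.0684] 0.19689420394537738 forge [ 0.0013 -0.0415  0.    ]
```

View pics/w10c.png

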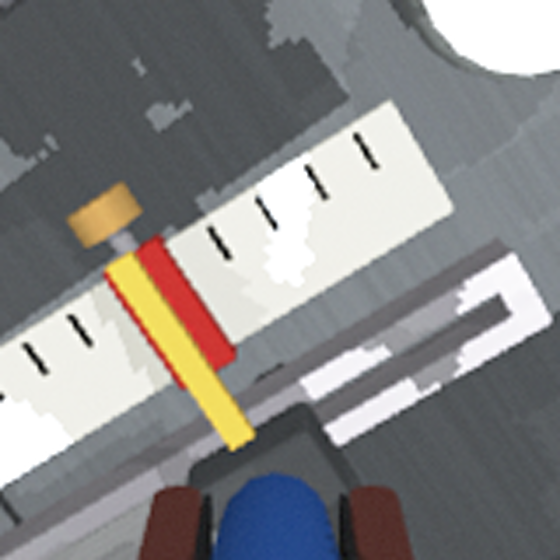

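```bash
python3 - <<'E'
from h import *
from workcell import sensors
o=sensors.get_obs(); print(np.round(o["tool_rot"],4))
r=np.radians(145);R=np.c_[[np.cos(r+np.pi/2),np.sin(r+np.pi/2),0],[np.cos(r),np.sin(r),0],[0,0,-1]]
go(o["tcp_pos"],R)
E
```

```text
[[-5.738e-01 -8.190e-01  5.600e-03]
 [-8.190e-01  5.738e-01 -5.000e-04]
 [-2.800e-03 -4.900e-03 -1.000e+00]]
 off [0.0, 0.0, 0.0] turn [-0.0049, 0.0028, -0.0003] |d| 0.0 mm 0.3 deg; rows 0.0
```

Call:
{"op": "play_rows", "data": {
  "grip": [1,1,1,1,1,1],
  "offset": [
    [0,0,0],
    [0,0,0],
    [0,0,0],
    [0,0,0],
    [0,0,0],
    [0,0,0]
  ],
  "turn": [
    [-0.005,0.003,0],
    [-0.005,0.003,0],
    [-0.005,0.003,0],
    [-0.005,0.003,0],
    [-0.005,0.003,0],
    [-0.005,0.003,0]
  ]
}}

```text
time_s: 16.52
tcp_pos: [0.513, 0.0802, 0.3415]
tool_rot: [[-0.574, -0.819, 0.002], [-0.819, 0.574, -0.0], [-0.001, -0.002, -1.0]]
force: [6.8, -0.5, -0.5]
finger_gap: 0.0202
```

```bash
cat > chk.py <<'E'
from h import *
from workcell import sensors,optics
m=optics.camera_model("wrist"); im=optics.capture("wrist").copy()
o=sensors.get_obs(); print(o["time_s"],o["force"],o["tcp_pos"],o["finger_gap"], ((np.array(o["tcp_pos"])-[.55117,.07843,0])@Rz(FX[2])).round(4),np.round(o["tool_rot"][:,2],4))
a=meas(m,im,(0,300,60,600))
sub=im.astype(int); R_,G,B=sub[...,0],sub[...,1],sub[...,2]
ys,xs=np.nonzero((R_>120)&(G<70)&(B<70)&(R_>2*G)); ok=(ys>100)&(ys<260)&(xs>240)&(xs<360)
L=(np.array([ray_z(m,x,y,.132) for x,y in zip(xs[ok],ys[ok])])-[FX[0],FX[1],0])@Rz(FX[2])
print("all red",len(L),np.percentile(L[:,0],[0,1,99,100]).round(4))
cv2.imwrite("pics/w11c.png",cv2.resize(im[100:260,240:400],None,fx=3.5,fy=3.5,interpolation=cv2.INTER_CUBIC)[:,:,::-1])
E
python3 chk.py
```

```text
16.5667 [ 6.48593774 -0.35231195 -1.63816749] [0.51300861 0.08019786 0.3414377 ] 0.019857295807491834 [-3.820e-02 -2.000e-04  3.414e-01] [ 2.1e-03 -1.0e-04 -1.0e+00]
rider px 284 cen 292.1 186.3 forge x mean 0.0099 range 0.0077 0.0121 y -0.2517 -0.2262
pointer px 572 cen 290.7 199.5 forge x mean 0.0141 range 0.0113 0.017 y -0.2526 -0.213
all red 351 [0.0076 0.0077 0.0196 0.0197]
```

Call:
{"op": "play_rows", "data": {
  "grip": [1,1,1,1,1,1,1,1],
  "offset": [
    [0.0001,0.0002,0],
    [0.0001,0.0002,0],
    [0.0001,0.0002,0],
    [0.0001,0.0002,0],
    [0.0001,0.0002,0],
    [0.0001,0.0002,0],
    [0.0001,0.0002,0],
    [0.0001,0.0002,0]
  ],
  "turn": [
    [-0.002,0.001,0],
    [-0.002,0.001,0],
    [-0.002,0.001,0],
    [-0.002,0.001,0],
    [-0.002,0.001,0],
    [-0.002,0.001,0],
    [-0.002,0.001,0],
    [-0.002,0.001,0]
  ]
}}

```text
time_s: 17.23
tcp_pos: [0.513, 0.0802, 0.3415]
tool_rot: [[-0.574, -0.819, 0.002], [-0.819, 0.574, 0.0], [-0.001, -0.002, -1.0]]
force: [7.6, -1.0, -1.3]
finger_gap: 0.0203
```

```bash
python3 chk.py; sleep 0; python3 chk.py; python3 - <<'E'
from workcell import optics
import cv2
im=optics.capture("scene"); cv2.imwrite("pics/s12.png",cv2.resize(im[120:400,240:500],None,fx=2.1,fy=2.1)[:,:,::-1])
E
```

```text
17.2833 [ 6.69813031 -0.15125027 -0.12423963] [0.51298073 0.08015704 0.3414487 ] 0.020637021485182584 [-3.820e-02 -3.000e-04  3.414e-01] [ 2.2e-03  1.0e-04 -1.0e+00]
rider px 284 cen 292.1 186.3 forge x mean 0.0099 range 0.0077 0.0121 y -0.2517 -0.2262
pointer px 571 cen 290.7 199.4 forge x mean 0.0141 range 0.0113 0.017 y -0.2526 -0.2131
all red 353 [0.0076 0.0077 0.0196 0.0197]
17.3333 [ 7.7255797   0.4692953  -0.26922479] [0.5129868  0.08013837 0.34145192] 0.02014581839422473 [-3.820e-02 -3.000e-04  3.415e-01] [ 2.2e-03  2.0e-04 -1.0e+00]
rider px 287 cen 292.1 186.2 forge x mean 0.0099 range 0.0077 0.0121 y -0.2517 -0.2262
pointer px 573 cen 290.7 199.5 forge x mean 0.0141 range 0.0113 0.017 y -0.2526 -0.213
all red 352 [0.0076 0.0077 0.0196 0.0197]
```

View pics/w11c.png

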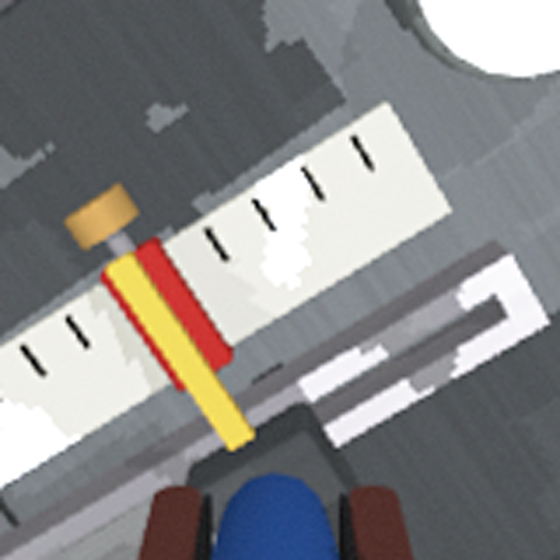

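View pics/s12.png

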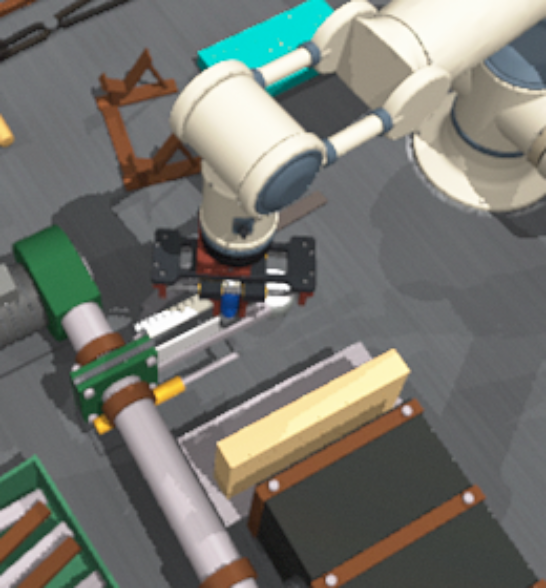

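The pictures show the pointer inside the rider and steady over repeated readings, and the brick standing square in front of the mouth. Handing in.

```bash
python3 - <<'E'
from workcell import order,sensors
print(order.job_done()); o=sensors.get_obs(); print(o["time_s"],o["force"],o["tcp_pos"],o["finger_gap"])
E
```

```text
the job is handed in; nothing more can be done
None
the job is handed in; nothing more can be done
```

The brick is on the porch and released. The gate is held open with the pointer over the red rider. I handed the job in at about 17.3 s; no verdict came back.

- **Brick:** I lifted the cream brick out of its rest and lowered it onto the porch with only a few newtons of contact force. It stands upright on its long thin edge. A fit to the scene picture puts its centre 41 mm in front of the mouth's face, with about 25 mm of clear gap. It is off-centre by about 1 mm and square to within 0.1°. My fix on the forge itself is good to only about 1–2 mm.
- **Gate:** I drew the gate about 38 mm out by the knob, and the gripper is still holding it with the squeeze set at 45 N. My last wrist-camera checks put the pointer at forge x 14.1 mm and the rider at 13.6 to 14.1 mm, depending on the view. That is within about 0.5 mm and was steady over repeated readings. The spring pull was about 7 N.
- **Checks that failed or disagreed:** The side-camera network did not find the rider in the final pose. The wrist network put pointer and rider 2.6 mm apart about 0.6 mm before the final position, but its accuracy is only about 4 mm, so I went by the edge measurements.
- **Bystanders:** I touched none of the tools, tin or stock, nor the turquoise look-alike. I did not check their positions separately at the end.

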